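# Load two capped tubes into the leaning gravity magazine

## Robot

A 7-joint arm with a two-finger parallel gripper is mounted at the origin on the work surface. World frame = base frame: x ahead of the robot, y to its left, z up, the work surface at z = 0. Lengths are in m, angles in degrees, forces in N, time in s.
With the tool pointing down it reaches from about 0.425 to 0.875 m from the base axis. Payload 4.7 kg.
Tool frame: the origin (TCP) lies midway between the tips of the shut fingers; the grasp point (between the pads) lies 19 mm behind it; z points along the fingers, x is the direction in which the jaws open and shut, and the axes are right-handed (so a half turn about z gives the same grasp; the last joint's range is limited). The gripper opens to 87 mm and grips with 3 to 60 N. Pads are 19 mm wide; open, the fingers measure 117 mm over their backs; the gripper's body (75 mm by 190 mm) begins 51 mm behind the grasp point.
Start: joints at [-67.603, 18.392, -4.016, 83.108, 1.295, 78.541, -3.26], TCP at [0.239, 0.604, 0.187] pointing down, gripper open.
Joint ranges: [-163.93, 163.93], [-17.29, 119.83], [-79.2, 71.16], [3.27, 140.29], [-89.18, 269.18], [5.43, 117.66], [-154.24, 154.24]. Speed limits (degrees/s): [147.25, 147.25, 180, 180, 180, 180, 180].

## Interface

Orientations are given as [roll, pitch, yaw] about the fixed x, y, z axes, in that order (R = Rz(yaw) Ry(pitch) Rx(roll)).
In Python, from cell import env gives the robot as it stands.
- The arm moves only by the tool carry_out, never from a script. Its argument "plan" is a list of rows, each an object with "grip": the closure, from 0 (fully open) to 1 (shut); "dp": the shift along the tool's x, y, z in m, a list of three; "rotation": the turn, a rotation vector about the tool's x, y, z in degrees, a list of three. In form: [{"grip": grip, "dp": [dx, dy, dz], "rotation": [wx, wy, wz]}, ...]. A call has 1 to 8 rows; each row shifts and turns the pose as measured when the row begins, along the tool's axes as they then stand; what a row does not reach is not made up. A row lasts 1/12 s, in which the tool goes at most 41.7 mm and 7.16 degrees, less where a joint would pass 70% of its speed; a pose out of reach is approached as far as the arm can. A call is refused whole if a number of a shift passes 0.0417 or a number of a turn 7.16, either way. A call with a gripper value outside its range is refused whole. The fingers move at their own pace and stop on an object; "force" is the grip in N (left out, the last holds). Time passes only in rows, so rows that do not move let the fingers close. It gives the time, the measured TCP pose, the force and the opening at its end, in the units of the state.
- env.get_obs(): the state, without advancing time (a new reading comes with each control period).
- env.read_camera(name): name is "scene" or "top" or "wrist"; returns the picture (480x640x3 uint8, red, green, blue); there is no depth.
- env.camera_params(name): a dict with "fx", "fy", "cx", "cy" (pixels), "R" (3x3) and "t" (3): a world point X has camera coordinates R X + t. Camera axes: x right, y down, z forward; pixel columns grow to the right and rows downward; lengths in m; the calibration is good to about 2 mm. A picture is of the moment at which its call begins: read the wrist's pose just before it. camera_params takes no time and is no camera call; for the wrist camera it gives the pose at the moment of the call.
- env.sign_off(): hands the job in, once; it reports no verdict.
The state is a dict: "time_s": time; "qpos": joint angles; "joint_velocities": joint speeds; "effort": joint torques, N m; "tool_pos": TCP position; "tool_rot": TCP orientation; "force": force on the tool from outside, world axes, zero at the start; "wrist_torque": the same for the moment, N m; "grip_width": finger opening in m.
Only numpy, scipy, OpenCV 4.12 (cv2) and the standard library are available. Lean on these libraries where they do the work, as an engineer would, in place of code of your own. Each camera call takes 0.05 s, during which the arm holds its last target. There are 200 camera calls.

## Task

Load the two slim capped cardboard tubes end to end into the leaning tube magazine on the counter, the long one first and the short one on top of it. A sprung pad in the mouth grips each tube, so push the column gently down until you feel it come up solid on the stop inside, with no gap between the tubes, then let go. Leave the fat tube, battery pack, egg cup and spray nozzle where they stand.

Things in the scene. Friction and masses are not known exactly. Their poses are not given: they have to be found in the camera images.
- magazine_tube: Square aluminium magazine tube, fixed, leaning 0.5 rad from upright. Origin: centre of its open mouth, in the rim's plane, about 193 mm above the counter. z: along the bore, out of the mouth (tubes go in along -z); x: to its high, slotted side; y: across. Bore 44 x 44 mm, walls 4 mm; the top 8 mm flare to 54 x 54 mm (about 60 x 60 mm outside).
- drag_pad (a point): Middle of the sprung rubber drag pad in the tube's slot on its +x side. Pad and its lead-in ramp lie 8 to 32 mm below the rim and stand up to 7 mm into the bore. Pushing a tube past takes about 3 to 10 N; a tube stays where it is left while the pad touches it and slides down freely once its upper end is over 32 mm below the rim.
- tube_foot (a point): Lower end of the bore, on its axis, 180 mm below the rim. Inside, a rigid stop is set somewhere 147 to 167 mm below the rim; its setting changes from start to start and is not given. With both tubes home the short one's upper end therefore stands 8 to 28 mm proud of the rim.
- magazine: Fixed dark steel base of the magazine: plate 190 x 130 x 12 mm (x from -70 to +120 mm, y +-65 mm) with side plates up to 95 mm high. Origin on the counter; the mouth is 36 mm to its -x side, 193 mm up.
- long_tube_center (a point): Centre (half-way up, on the axis) of the long slim tube: a solid capped cardboard cylinder, 40 mm diameter, 100 mm long, standing upright at first, about 0.09 kg. z is its axis.
- short_tube_center (a point): Centre (half-way up, on the axis) of the short slim tube: a solid capped cardboard cylinder, 40 mm diameter, 75 mm long, standing upright at first, about 0.07 kg. z is its axis.
- fat_tube: Bystander: fat capped cardboard tube, 62 mm diameter, 90 mm high, too wide for the magazine. Origin: centre of its underside.
- battery: Bystander: orange drill battery pack, 115 x 75 x 70 mm. Origin: centre of its underside.
- egg_cup: Bystander: white porcelain egg cup, 48 mm diameter, 64 mm high. Origin: centre of its foot.
- spray_nozzle: Bystander: blue plastic spray nozzle standing on its collar, 82 mm long, 68 mm high. Origin: centre of its underside.
Not all that is in view belongs to the job. What is shaped like the part that bears short_tube_center but purple or turquoise is not meant.

How it is judged (in metres and radians):
On the way:
1. the long tube is in the magazine's mouth by more than half its length, with the short one still away from it (x of long_tube_center in the frame of magazine_tube between -0.006 and 0.006 m and y of long_tube_center in the frame of magazine_tube between -0.006 and 0.006 m and z of long_tube_center in the frame of magazine_tube between -0.13 and -0.005 m and distance between long_tube_center and short_tube_center above 0.12 m), for 0.2 s.
At the end, for the whole second after the job is handed in: Both slim tubes are at rest in the magazine's bore (centres within 6 mm of its axis, the short one within 0.1 rad of it), the long one below with its centre 94 to 122 mm below the rim, and the short one resting on it with a gap of no more than 2.5 mm (centres under 90 mm apart) (x of long_tube_center in the frame of magazine_tube between -0.006 and 0.006 m and y of long_tube_center in the frame of magazine_tube between -0.006 and 0.006 m and x of short_tube_center in the frame of magazine_tube between -0.006 and 0.006 m and y of short_tube_center in the frame of magazine_tube between -0.006 and 0.006 m and z of long_tube_center in the frame of magazine_tube between -0.122 and -0.094 m and distance between long_tube_center and short_tube_center below 0.09 m and z of short_tube_center in the frame of magazine_tube between -0.035 and 0 m and angle between the z axis of short_tube_center and the z axis of magazine_tube, either way round below 0.1 rad and linear speed of each of long_tube, short_tube below 0.02 m/s); the robot touches nothing.
It fails at once if the tubes are rammed together with more than 80 N (contact force between short_tube and long_tube above 80 N).
It fails at once if the fat tube, battery pack, egg cup or spray nozzle is pushed more than 30 mm from its place (distance of any of fat_tube, battery, egg_cup, spray_nozzle from where it was at the start of the episode above 0.03 m).
It also fails if it takes over 69 s, if anything falls off the work surface, if the arm or the gripper's body presses on something with over 40 N, if the wrist force passes 120 N, or if a joint passes its speed limit or range.

## Working session

There is one attempt and no reset: what is moved stays moved. The work goes in short steps, Python scripts to look and compute and a tool call to move; the robot and the scene stay as the last step left them, time stands still between calls to the robot, and variables do not carry over. Pictures are saved under pics/ and viewed, about 8 in all and at most 12, crops included, and the job is handed in when it is done.

Besides the shell and the picture viewer there is one more tool, called after ">>>" as a command line: name --argument value ..., lists and objects as JSON in quotes. carry_out: Moves the arm, as the interface text tells. Its arguments: {"type":"object","properties":{"plan":{"type":"array","items":{"type":"object","properties":{"grip":{"type":"number"},"dp":{"type":"array","items":{"type":"number"}},"rotation":{"type":"array","items":{"type":"number"}}}}},"force":{"type":"number"}},"required":["plan"]}

```bash
mkdir -p pics; ls
python3 - <<'E'
from cell import env
import cv2,numpy as np
o=env.get_obs();print(o)
for n in("scene","top"):
    cv2.imwrite(f"pics/{n}0.png",env.read_camera(n)[:,:,::-1])
    p=env.camera_params(n);print(n,p)
E
```

```text
pics
{'time_s': 0.0, 'qpos': array([-67.6017811 ,  18.44139121,  -4.01440603,  83.17758681,
         1.2950656 ,  78.54100475,  -3.25777203]), 'joint_velocities': array([-0.0002106 , -0.00504893,  0.04767564,  0.07368564, -0.03029941,
        0.02345232, -0.00638569]), 'effort': array([ 3.63611298e-04, -4.91290569e+01, -4.03707353e-01, -3.12532532e+01,
       -6.38120086e-02,  4.37305472e-02,  1.70811836e-04]), 'tool_pos': array([0.23900337, 0.60376466, 0.1855115 ]), 'tool_rot': array([1.79993701e+02, 1.14735894e-01, 6.84127571e+01]), 'force': array([ 0.17252774,  0.16070451, -0.24874784]), 'wrist_torque': array([-0.00025249,  0.00744214,  0.01554654]), 'grip_width': 0.08709340168929489}
scene {'fx': 579.5452898105542, 'fy': 579.5452898105542, 'cx': 313.78608944843035, 'cy': 241.91022995810124, 'R': array([[-0.85082061,  0.52521888,  0.01579304],
       [ 0.29367156,  0.50022278, -0.81457608],
       [-0.43573077, -0.68842015, -0.5798417 ]]), 't': array([ 0.46614481, -0.04366875,  1.66170796])}
top {'fx': 509.83570468671627, 'fy': 509.83570468671627, 'cx': 324.05383961720395, 'cy': 230.8824933448774, 'R': array([[-0.0208718 , -0.99965846, -0.01572685],
       [-0.98049179,  0.02354169, -0.19514518],
       [ 0.19544876,  0.01134702, -0.98064827]]), 't': array([0.01309147, 0.57145596, 1.21189622])}
```

View pics/scene0.png

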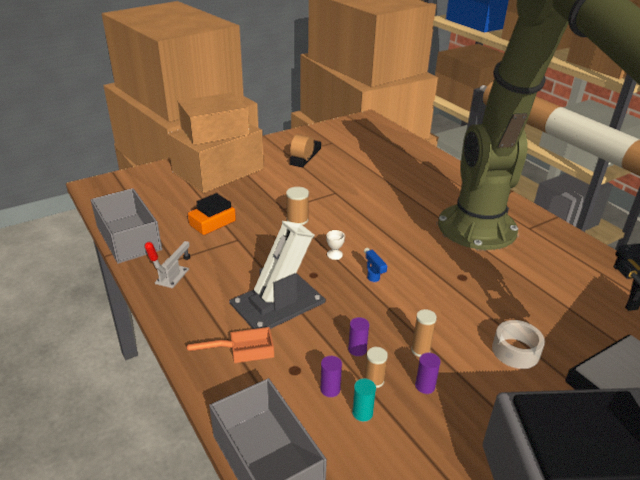

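View pics/top0.png

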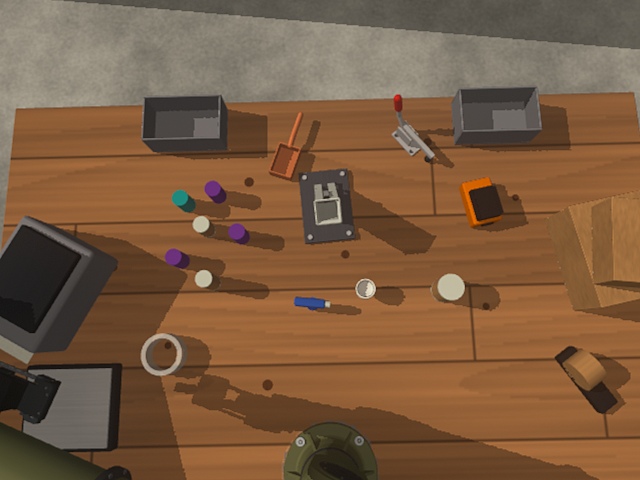

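The scene picture shows the long tube at about (425,333), the short one at (376,367) and the magazine mouth at about (297,233). In the top view the caps are at about (204,279) and (202,225), and the mouth at (327,211). Next I'll zoom in to measure.

```bash
cat > h.py <<'E'
import numpy as np,cv2
from cell import env
from scipy.spatial.transform import Rotation as Ro
def ray(p,uv):
    d=p["R"].T@np.array([(uv[0]-p["cx"])/p["fx"],(uv[1]-p["cy"])/p["fy"],1]);return -p["R"].T@p["t"],d
def atz(p,uv,z):
    c,d=ray(p,uv);return c+d*(z-c[2])/d[2]
def tri(l):
    A=0;b=0
    for p,uv in l:
        c,d=ray(p,uv);d=d/np.linalg.norm(d);M=np.eye(3)-np.outer(d,d);A=A+M;b=b+M@c
    return np.linalg.solve(A,b)
def proj(p,X):
    x=p["R"]@X+p["t"];return np.array([p["fx"]*x[0]/x[2]+p["cx"],p["fy"]*x[1]/x[2]+p["cy"]])
def pose():
    o=env.get_obs();return o,np.array(o["tool_pos"]),Ro.from_euler("xyz",o["tool_rot"],degrees=True)
E
python3 - <<'E'
from h import *
s=cv2.imread("pics/scene0.png");t=cv2.imread("pics/top0.png")
z=lambda im,x,y,w,h,k:cv2.resize(im[y:y+h,x:x+w],None,fx=k,fy=k,interpolation=cv2.INTER_CUBIC)
out=np.zeros((600,800,3),np.uint8)
out[:600,:400]=z(t,287,160,80,120,5)
out[:600,400:]=z(s,225,215,100,150,4)
cv2.imwrite("pics/c1.png",out)
# caps in top view
hsv=cv2.cvtColor(t,cv2.COLOR_BGR2HSV)
m=((hsv[...,1]<70)&(hsv[...,2]>150)).astype(np.uint8)
n,l,st,c=cv2.connectedComponentsWithStats(m)
p=env.camera_params("top")
for i in range(1,n):
    if 80<st[i,4]<2000 and 150<c[i,0]<520 and c[i,1]>150: print(c[i],st[i],[atz(p,c[i],zz).round(4) for zz in(.1,.075)])
ps=env.camera_params("scene")
for uv,zz in (((204,279),.1),((202,225),.075)):
    X=atz(p,uv,zz);print(proj(ps,X),proj(ps,X*[1,1,0]))
E
```

```text
[329.37959184 208.64897959] [314 184  27  41 245] [array([ 0.6175, -0.0143,  0.1   ]), array([ 0.6236, -0.0143,  0.075 ])]
[200.56157635 223.75369458] [193 216  16  16 203] [array([0.5876, 0.2978, 0.1   ]), array([0.5931, 0.3043, 0.075 ])]
[202.97835498 278.04761905] [195 270  17  17 231] [array([0.456 , 0.2886, 0.1   ]), array([0.4588, 0.2949, 0.075 ])]
[450.77224199 286.51245552] [438 274  27  26 562] [array([ 0.4231, -0.294 ,  0.1   ]), array([ 0.4252, -0.2998,  0.075 ])]
[366.88669951 288.82758621] [355 279  21  20 203] [array([ 0.422 , -0.0977,  0.1   ]), array([ 0.4241, -0.0995,  0.075 ])]
[161.0101833  354.00814664] [141 334  41  42 491] [array([0.283, 0.381, 0.1  ]), array([0.2822, 0.3892, 0.075 ])]
[424.95747633 314.39473584] [419.14762785 348.33569588]
[375.70845614 351.80497401] [372.88692635 377.37662238]
```

View pics/c1.png

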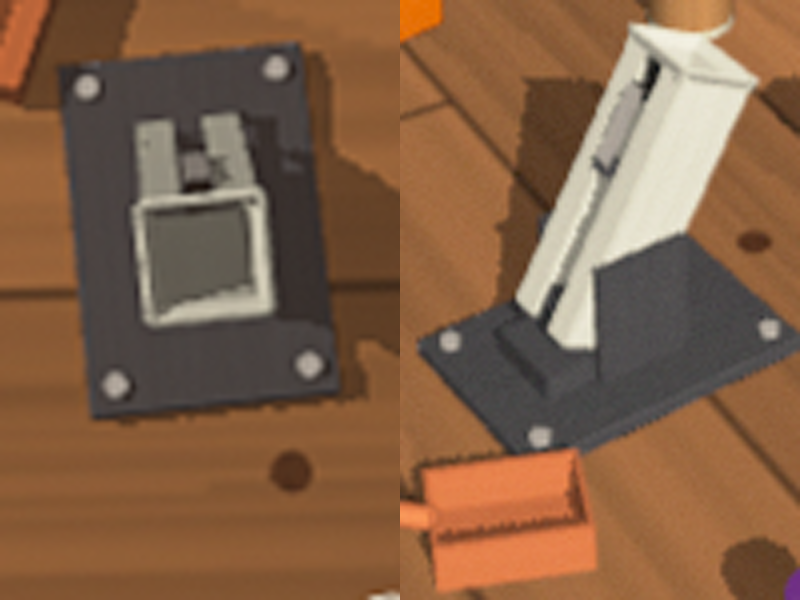

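Run:
```python
from h import *
from scipy.optimize import least_squares
p=env.camera_params("top");ps=env.camera_params("scene")
T=lambda q:(np.array(q)+.5)/5-.5+[287,160]
S=lambda q:(np.array([q[0]-400,q[1]])+.5)/4-.5+[225,215]
pl=[T(q) for q in((58,65),(300,42),(340,388),(92,418))]
rm=[T(q) for q in((132,205),(262,190),(275,310),(145,326))]
# scene rim: high-side(+x) left corner etc
a=.5;zt=np.array([-np.sin(a),0,np.cos(a)]);xt=np.array([np.cos(a),0,np.sin(a)]);yt=np.array([0,1,0])
def res(v,full=False):
    R=Ro.from_euler("z",v[2]).as_matrix();o=np.array([v[0],v[1],0])
    P=[o+R@np.array(q) for q in((.12,.065,.012),(.12,-.065,.012),(-.07,-.065,.012),(-.07,.065,.012))]
    m=np.array([-.036,0,.193])
    Q=[o+R@(m+.03*(i*xt+j*yt)) for i,j in((1,1),(1,-1),(-1,-1),(-1,1))]
    r=[proj(p,X)-u for X,u in zip(P+Q,pl+rm)]
    sc=[S(q) for q in((632,26),(755,82))]
    r+=[proj(ps,X)-u for X,u in zip((Q[0],Q[3]),sc)]
    if full:
        print(np.round(r,1));M=o+R@m;print("mouth",M,"x",R@xt,"y",R@yt,"z",R@zt)
    return np.ravel(r)
s=least_squares(res,[.6,0,0]);print(s.x,np.degrees(s.x[2]));res(s.x,True)
# tubes using scene+top tri
for u,v,z in (((203,278),(426,319),.1),((200.6,223.8),(376.5,355),.075)):
    print(tri([(p,u),(ps,v)]),atz(p,u,z),proj(ps,atz(p,u,z)))
o,t,R=pose();print(t,R.as_matrix())
```

```text
[ 0.62693536 -0.01054497  0.0718834 ] 4.118615391334646
[[ 1.1 -1.1]
 [ 1.7 -1.2]
 [ 1.2  0.1]
 [ 0.4 -1.2]
 [ 1.3 -2.1]
 [ 2.2 -1.6]
 [ 1.7  0.2]
 [ 1.2 -0.4]
 [10.9 10.4]
 [-0.4 -0.5]]
mouth [ 0.59102833 -0.01313055  0.193     ] x [0.87531621 0.0630293  0.47942554] y [-0.07182151  0.9974175   0.        ] z [-0.47818742 -0.03443307  0.87758256]
[0.45599627 0.29136739 0.09244103] [0.45615318 0.28850721 0.1       ] [424.83294069 315.48573678]
[0.59279528 0.3056416  0.07221493] [0.59302156 0.30418447 0.075     ] [375.51699197 353.52138733]
[0.238999   0.60387705 0.18566122] [[ 3.67915978e-01  9.29858879e-01 -5.46786632e-04]
 [ 9.29857434e-01 -3.67916372e-01 -1.64189521e-03]
 [-1.72790259e-03  9.56458684e-05 -9.99998503e-01]]
```

Run:
```python
from h import *
from scipy.optimize import least_squares
p=env.camera_params("top");ps=env.camera_params("scene")
T=lambda q:(np.array(q)+.5)/5-.5+[287,160]
S=lambda q:(np.array([q[0]-400,q[1]])+.5)/4-.5+[225,215]
pl=[T(q) for q in((58,65),(300,42),(340,388),(92,418))]
rm=[T(q) for q in((132,205),(262,190),(275,310),(145,326))]
a=.5;zt=np.array([-np.sin(a),0,np.cos(a)]);xt=np.array([np.cos(a),0,np.sin(a)]);yt=np.array([0,1,0])
def res(v,full=False):
    R=Ro.from_euler("z",v[2]).as_matrix();o=np.array([v[0],v[1],0])
    P=[o+R@np.array(q) for q in((.12,.065,.012),(.12,-.065,.012),(-.07,-.065,.012),(-.07,.065,.012))]
    m=np.array([-.036,0,.193])
    Q=[o+R@(m+.03*(i*xt+j*yt)) for i,j in((1,1),(1,-1),(-1,-1),(-1,1))]
    r=[proj(p,X)-u for X,u in zip(P+Q,pl+rm)]
    sc=[S(q) for q in((632,26),(755,82))]
    r+=[proj(ps,X)-u for X,u in zip((Q[1],Q[3]),sc)]
    if full:
        print(np.round(r,1));M=o+R@m;print("mouth",M,"\nz",R@zt)
    return np.ravel(r)
s=least_squares(res,[.6,0,0],loss="soft_l1");print(s.x,np.degrees(s.x[2]));res(s.x,True)
o,t,R=pose()
for n,L in (("long",[.456,.289]),("short",[.593,.304])):
    print(n,"shift in tool axes, TCP above at z .16:",R.inv().apply(np.array([*L,.16])-t))
```

```text
[ 0.62476707 -0.00694949  0.07966113] 4.564246625802606
[[-0.6 -0.1]
 [-0.  -0.5]
 [ 0.   0.7]
 [-0.8 -0.1]
 [-0.3 -1. ]
 [ 0.7 -0.8]
 [ 0.4  1.1]
 [-0.2  0.6]
 [-2.6 -1.6]
 [ 1.2 -0.2]]
mouth [ 0.58888124 -0.00981426  0.193     ] 
z [-0.47790515 -0.0381512   0.87758256]
long shift in tool axes, TCP above at z .16: [-0.21290829  0.31762627  0.02605952]
short shift in tool axes, TCP above at z .16: [-0.14855594  0.43949819  0.02595998]
```

Tubes, mouth and axis are all consistent with the given sizes. The long tube is at (0.456, 0.289), the short at (0.593, 0.304), and the mouth at (0.589, -0.010, 0.193) with yaw 4.5°. I'll start moving.

>>> carry_out --plan '[{"grip": 0, "dp": [0, 0, -0.04]}, {"grip": 0, "dp": [0, 0, -0.04]}, {"grip": 0, "dp": [-0.015, 0.02, -0.03]}, {"grip": 0, "dp": [-0.0266, 0.0397, 0]}, {"grip": 0, "dp": [-0.0266, 0.0397, 0]}, {"grip": 0, "dp": [-0.0266, 0.0397, 0]}, {"grip": 0, "dp": [-0.0266, 0.0397, 0]}, {"grip": 0, "dp": [-0.0266, 0.0397, 0]}]' --force 20

```text
schema error: expected keys grip, dp, rotation
```

>>> carry_out --plan '[{"grip": 0, "dp": [-0.0266, 0.0397, 0]}, {"grip": 0, "dp": [-0.0266, 0.0397, 0]}, {"grip": 0, "rotation": [0, 0, -6.5]}, {"grip": 0, "rotation": [0, 0, -6.5]}, {"grip": 0, "rotation": [0, 0, -6.5]}, {"grip": 0, "rotation": [0, 0, -6.5]}, {"grip": 0}]'

```text
schema error: expected keys grip, dp, rotation
```

```bash
cat >> h.py <<'E'
def go(P,yaw=None,M=None):
    o,t,R=pose();Q=R if yaw is None and M is None else (Ro.from_euler("xyz",[180,0,yaw],degrees=True) if M is None else Ro.from_matrix(M))
    print("t",round(o["time_s"],2),"tcp",t.round(4),"rot",np.round(o["tool_rot"],1),"w",round(o["grip_width"],4),"F",np.round(o["force"],1))
    print("dp now",R.inv().apply(np.array(P)-t).round(4),"rotvec",(R.inv()*Q).as_rotvec(degrees=True).round(2))
yw=np.radians(4.5);RM=Ro.from_euler("z",yw).as_matrix()
ZT=RM@[-np.sin(.5),0,np.cos(.5)];YT=RM@[0,1.,0];MT=np.array([YT,np.cross(-ZT,YT),-ZT]).T
MOUTH=np.array([.5887,-.0103,.193])
E
python3 - <<'E'
from h import *
go([.456,.289,.20],94.5)
cv2.imwrite("pics/w1.png",env.read_camera("wrist")[:,:,::-1])
p=env.camera_params("wrist")
for X in([.456,.289,.1],[.456,.289,0]):print(proj(p,np.array(X)))
E
```

```text
t 0.1 tcp [0.239  0.6039 0.1857] rot [1.80e+02 1.00e-01 6.84e+01] w 0.0869 F [-0.4  0.2  0.5]
dp now [-0.213   0.3176 -0.0139] rotvec [-2.000e-02  1.000e-01 -2.609e+01]
[132.44990315 494.95849279]
[168.46967641 424.65067531]
```

View pics/w1.png

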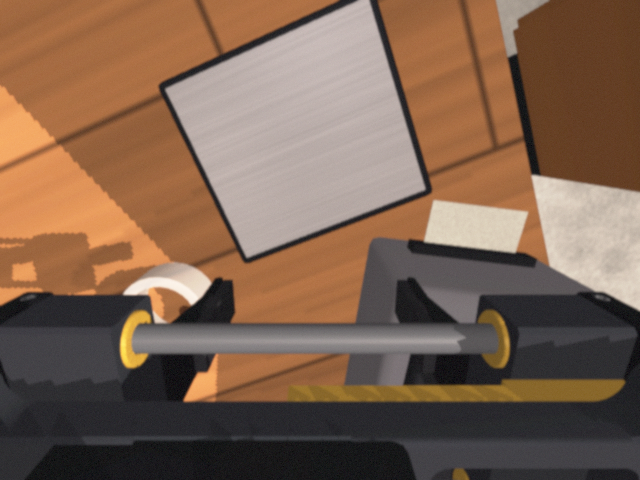

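Both move calls were refused because every row needs all the keys, so that picture is just the start view (the steel plate and the ring). I'll resend them with all keys.

>>> carry_out --plan '[{"grip": 0, "dp": [0, 0, -0.04], "rotation": [0, 0, 0]}, {"grip": 0, "dp": [0, 0, -0.04], "rotation": [0, 0, 0]}, {"grip": 0, "dp": [-0.015, 0.02, -0.03], "rotation": [0, 0, 0]}, {"grip": 0, "dp": [-0.0266, 0.0397, 0], "rotation": [0, 0, 0]}, {"grip": 0, "dp": [-0.0266, 0.0397, 0], "rotation": [0, 0, 0]}, {"grip": 0, "dp": [-0.0266, 0.0397, 0], "rotation": [0, 0, 0]}, {"grip": 0, "dp": [-0.0266, 0.0397, 0], "rotation": [0, 0, 0]}, {"grip": 0, "dp": [-0.0266, 0.0397, 0], "rotation": [0, 0, 0]}]' --force 20

```text
time_s: 0.82
tool_pos: [0.3702, 0.4052, 0.2944]
tool_rot: [-179.7, 0.6, 69.8]
force: [1.2, 0.2, 0.7]
grip_width: 0.0867
```

>>> carry_out --plan '[{"grip": 0, "dp": [-0.0266, 0.0397, 0], "rotation": [0, 0, 0]}, {"grip": 0, "dp": [-0.0266, 0.0397, 0], "rotation": [0, 0, 0]}, {"grip": 0, "dp": [0, 0, 0], "rotation": [0, 0, -6.5]}, {"grip": 0, "dp": [0, 0, 0], "rotation": [0, 0, -6.5]}, {"grip": 0, "dp": [0, 0, 0], "rotation": [0, 0, -6.5]}, {"grip": 0, "dp": [0, 0, 0], "rotation": [0, 0, -6.5]}, {"grip": 0, "dp": [0, 0, 0], "rotation": [0, 0, 0]}]'

```text
time_s: 1.4
tool_pos: [0.4277, 0.3219, 0.2943]
tool_rot: [-179.6, 0.6, 95.5]
force: [1.4, 0.7, -0.1]
grip_width: 0.0869
```

Run:
```python
from h import *
go([.456,.289,.20],94.5)
cv2.imwrite("pics/w2.png",env.read_camera("wrist")[:,:,::-1])
p=env.camera_params("wrist")
for X in([.456,.289,.1],[.456,.289,0]):print(proj(p,np.array(X)))
```

```text
t 1.4 tcp [0.4277 0.3219 0.2943] rot [-179.6    0.6   95.5] w 0.0869 F [ 1.4  0.7 -0.1]
dp now [-0.0344  0.0257  0.0945] rotvec [-0.4   0.64  1.02]
[287.53008314 230.29072584]
[293.38365617 213.41321587]
```

View pics/w2.png

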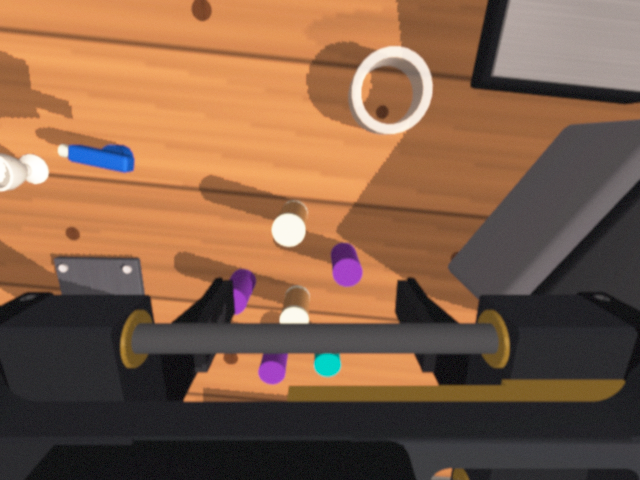

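The wrist view shows the long cap at (289,230) against a prediction of (287.5,230), and the nearest purple tube at (347,265) clears the fingers. Going down.

>>> carry_out --plan '[{"grip": 0, "dp": [-0.0172, 0.013, 0.02], "rotation": [-0.4, 0.6, 1]}, {"grip": 0, "dp": [-0.0172, 0.013, 0.02], "rotation": [0, 0, 0]}, {"grip": 0, "dp": [0, 0, 0.04], "rotation": [0, 0, 0]}, {"grip": 0, "dp": [0, 0, 0], "rotation": [0, 0, 0]}]'

```text
time_s: 1.78
tool_pos: [0.4558, 0.2909, 0.2121]
tool_rot: [179.9, -0.1, 93.7]
force: [-1.4, -0.8, -2.2]
grip_width: 0.0871
```

```bash
python3 -c "
from h import *
go([.456,.289,.065],94.5)"
```

```text
t 1.78 tcp [0.4558 0.2909 0.2121] rot [ 1.799e+02 -1.000e-01  9.370e+01] w 0.0871 F [-1.4 -0.8 -2.2]
dp now [-2.200e-03 -1.000e-04  1.471e-01] rotvec [ 0.07 -0.11 -0.83]
```

>>> carry_out --plan '[{"grip": 0, "dp": [-0.002, 0, 0.04], "rotation": [0, 0, -0.8]}, {"grip": 0, "dp": [0, 0, 0.037], "rotation": [0, 0, 0]}, {"grip": 0, "dp": [0, 0, 0.035], "rotation": [0, 0, 0]}, {"grip": 0, "dp": [0, 0, 0.03], "rotation": [0, 0, 0]}, {"grip": 0, "dp": [0, 0, 0.008], "rotation": [0, 0, 0]}, {"grip": 0, "dp": [0, 0, 0], "rotation": [0, 0, 0]}]'

```text
time_s: 2.28
tool_pos: [0.4607, 0.2963, 0.0739]
tool_rot: [179.4, -0.5, 93.8]
force: [-0.0, -1.3, 0.1]
grip_width: 0.0872
```

>>> carry_out --plan '[{"grip": 1, "dp": [0, 0, 0], "rotation": [0, 0, 0]}, {"grip": 1, "dp": [0, 0, 0], "rotation": [0, 0, 0]}, {"grip": 1, "dp": [0, 0, 0], "rotation": [0, 0, 0]}, {"grip": 1, "dp": [0, 0, 0], "rotation": [0, 0, 0]}, {"grip": 1, "dp": [0, 0, 0], "rotation": [0, 0, 0]}, {"grip": 1, "dp": [0, 0, 0], "rotation": [0, 0, 0]}]' --force 20

```text
time_s: 2.78
tool_pos: [0.4662, 0.302, 0.0849]
tool_rot: [178.7, -1.0, 93.8]
force: [1.1, 0.1, 0.6]
grip_width: 0.0552
```

The pose drifts on hold rows, about +1, +1 and -2 mm per row in tool axes. I'll open, correct for that, and look again.

>>> carry_out --plan '[{"grip": 0, "dp": [-0.004, -0.004, 0.004], "rotation": [0, 0, 0]}, {"grip": 0, "dp": [-0.004, -0.004, 0.004], "rotation": [0, 0, 0]}, {"grip": 0, "dp": [-0.004, -0.004, 0.004], "rotation": [0, 0, 0]}, {"grip": 0, "dp": [-0.004, -0.004, 0.004], "rotation": [0, 0, 0]}]'

```text
time_s: 3.12
tool_pos: [0.452, 0.2851, 0.069]
tool_rot: [178.5, -1.1, 93.8]
force: [-0.1, 0.2, 0.7]
grip_width: 0.0739
```

Run:
```python
from h import *
go([.456,.289,.065],94.5)
t=env.read_camera("top");cv2.imwrite("pics/t2.png",cv2.resize(t[190:340,120:320,::-1],None,fx=4,fy=4))
p=env.camera_params("top");print(proj(p,np.array([.456,.289,.1])),proj(p,pose()[1]))
go([.456,.289,.065],94.5)
```

```text
t 3.12 tcp [0.452  0.2851 0.069 ] rot [178.5  -1.1  93.8] w 0.0739 F [-0.1  0.2  0.7]
dp now [0.0035 0.0041 0.0041] rotvec [ 1.47 -1.14 -0.73]
[202.79069263 278.06933427] [208.30035098 281.65263866]
t 3.17 tcp [0.4505 0.2835 0.0677] rot [178.7  -1.   93.8] w 0.0777 F [-1.2 -1.7 -1.2]
dp now [0.0051 0.0057 0.0029] rotvec [ 1.32 -1.03 -0.75]
```

View pics/t2.png

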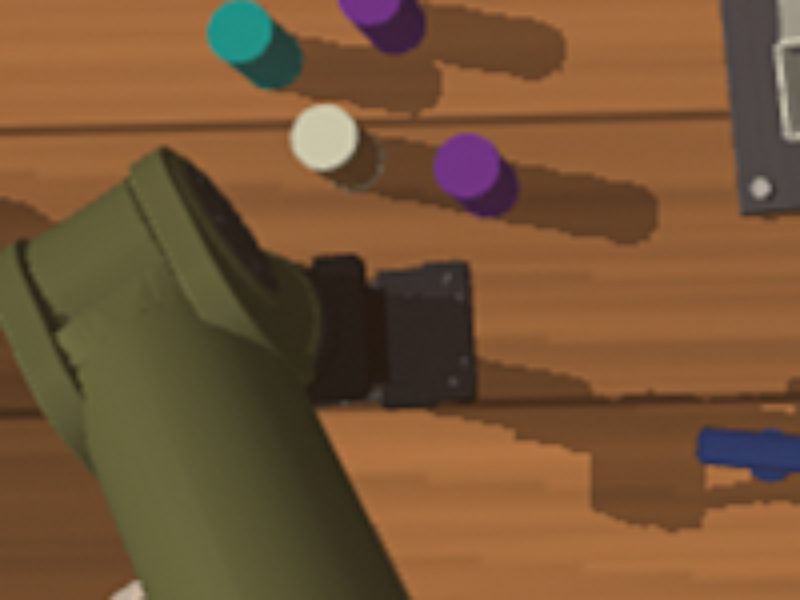

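The top view is blocked by the arm; the short cap at crop (325,138) is untouched. I'll test the hold drift while opening, then look with the scene camera.

>>> carry_out --plan '[{"grip": 0, "dp": [0, 0, 0], "rotation": [0, 0, 0]}, {"grip": 0, "dp": [0, 0, 0], "rotation": [0, 0, 0]}]'

```text
time_s: 3.33
tool_pos: [0.4493, 0.2822, 0.0667]
tool_rot: [178.8, -1.0, 93.7]
force: [-0.3, -0.5, -0.3]
grip_width: 0.085
```

>>> carry_out --plan '[{"grip": 0, "dp": [0, 0, 0], "rotation": [0, 0, 0]}, {"grip": 0, "dp": [0, 0, 0], "rotation": [0, 0, 0]}]'

```text
time_s: 3.5
tool_pos: [0.4493, 0.2822, 0.0665]
tool_rot: [178.8, -1.0, 93.7]
force: [-0.2, 0.5, 0.5]
grip_width: 0.0864
```

Run:
```python
from h import *
s=env.read_camera("scene")[:,:,::-1]
cv2.imwrite("pics/s2.png",cv2.resize(s[250:400,330:530],None,fx=4,fy=4,interpolation=cv2.INTER_CUBIC))
p=env.camera_params("scene");print(proj(p,np.array([.456,.289,.1])),proj(p,np.array([.456,.289,.0])),proj(p,pose()[1]))
go([.456,.289,.065],94.5)
```

```text
[425.04502524 315.59919591] [419.21735302 349.56557025] [423.3768118  324.28368906]
t 3.55 tcp [0.4494 0.2823 0.0666] rot [178.8  -1.   93.7] w 0.087 F [-0.  -0.2 -0.3]
dp now [0.0062 0.007  0.0019] rotvec [ 1.22 -0.98 -0.79]
```

View pics/s2.png

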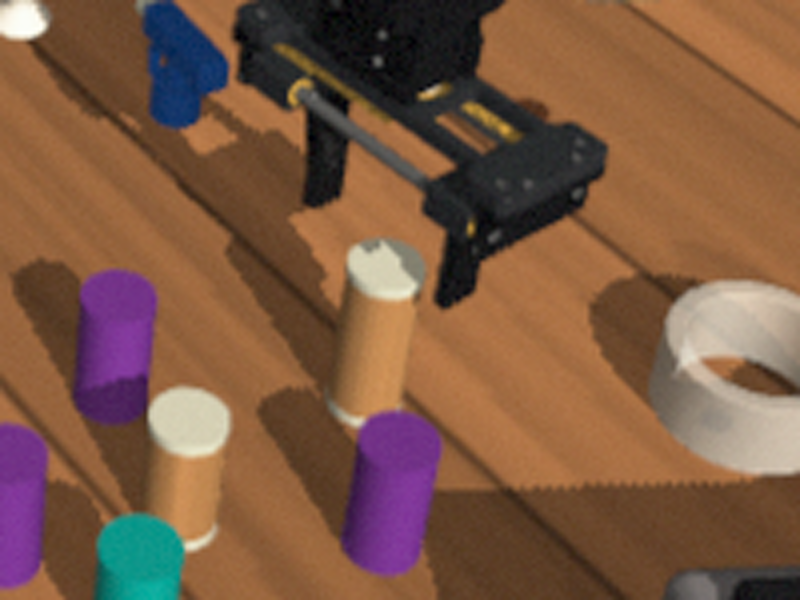

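The scene view shows the long tube unmoved, with its cap at (426,317). The fingertips are at (411,300) and (444,325), which doesn't match the reported TCP, since they don't straddle the tube. I'll check the reported pose against the wrist camera.

Run:
```python
from h import *
o=env.get_obs();p=env.camera_params("wrist")
cv2.imwrite("pics/w3.png",env.read_camera("wrist")[:,:,::-1])
c=-p["R"].T@p["t"];R=Ro.from_euler("xyz",o["tool_rot"],degrees=True)
print(o["tool_pos"],o["qpos"].round(2),"cam in tool",R.inv().apply(c-o["tool_pos"]).round(4),"fx",p["fx"])
print((p["R"]@R.as_matrix()).round(4))
for X in([.456,.289,.1],[.456,.289,0],[.593,.304,.075],o["tool_pos"]):print(proj(p,np.array(X)))
ps=env.camera_params("scene")
for w in (-.0435,.0435):
  for zz in (0,-.04): print("tip",proj(ps,np.array(o["tool_pos"])+R.apply([w,0,zz])))
```

```text
[0.44935867 0.28230488 0.06662081] [-43.88   8.02   9.73 110.23  -1.82  60.33  60.33] cam in tool [-0.0004 -0.08   -0.1981] fx 331.8949457044102
[[ 1.000e+00  5.000e-04 -4.000e-04]
 [-6.000e-04  9.560e-01 -2.933e-01]
 [ 3.000e-04  2.933e-01  9.560e-01]]
[327.53340347 305.2331273 ]
[320.98313566 245.96673822]
[331.60325127 450.87336918]
[315.06499463 269.65636889]
tip [409.2756144  313.07604893]
tip [411.42689231 298.84733033]
tip [438.15936746 336.03287313]
tip [440.96230593 321.53740537]
```

View pics/w3.png

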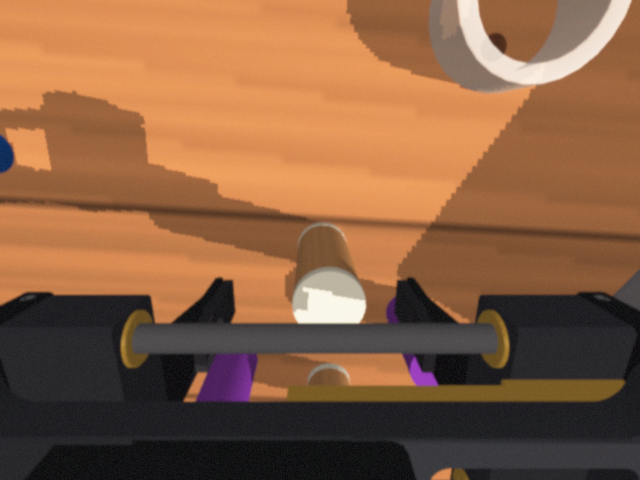

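The wrist view agrees with the reported pose: cap at (328,300), predicted (327,305). But the open fingertips at (232,282) and (400,282) imply they sit about 40 mm behind the stated TCP. I'll raise, shut the fingers and compare open with shut.

>>> carry_out --plan '[{"grip": 0, "dp": [0, 0, -0.03], "rotation": [0, 0, 0]}, {"grip": 0, "dp": [0, 0, -0.03], "rotation": [0, 0, 0]}, {"grip": 0, "dp": [0, 0, 0], "rotation": [1.2, -1, -0.8]}, {"grip": 0, "dp": [0, 0, 0], "rotation": [0, 0, 0]}]'

```text
time_s: 3.93
tool_pos: [0.4473, 0.281, 0.1281]
tool_rot: [-179.9, 0.1, 94.6]
force: [0.1, -0.5, 0.2]
grip_width: 0.0867
```

>>> carry_out --plan '[{"grip": 0.55, "dp": [0, 0, 0], "rotation": [0, 0, 0]}, {"grip": 0.55, "dp": [0, 0, 0], "rotation": [0, 0, 0]}, {"grip": 0.55, "dp": [0, 0, 0], "rotation": [0, 0, 0]}, {"grip": 0.55, "dp": [0, 0, 0], "rotation": [0, 0, 0]}, {"grip": 0.55, "dp": [0, 0, 0], "rotation": [0, 0, 0]}, {"grip": 0.55, "dp": [0, 0, 0], "rotation": [0, 0, 0]}]'

```text
time_s: 4.43
tool_pos: [0.4463, 0.2802, 0.1258]
tool_rot: [-179.8, 0.2, 94.5]
force: [-0.5, -0.4, -0.3]
grip_width: 0.0557
```

Run:
```python
from h import *
go([.456,.289,.065],94.5)
o,t,R=pose()
w=env.read_camera("wrist")[:,:,::-1];s=env.read_camera("scene")[:,:,::-1]
out=np.zeros((600,800,3),np.uint8)
out[:300,:400]=cv2.resize(w,(400,300))
out[:,400:]=cv2.resize(s[250:400,380:480],None,fx=4,fy=4,interpolation=cv2.INTER_CUBIC)
cv2.imwrite("pics/c4.png",out)
ps=env.camera_params("scene")
g=o["grip_width"]/2
for a in(-g,g):
  for zz in(0,-.042):
    q=(proj(ps,t+R.apply([a,0,zz]))-[380,250])*4+[400,0];print(q.round())
```

```text
t 4.43 tcp [0.4463 0.2802 0.1258] rot [-179.8    0.2   94.5] w 0.0557 F [-0.5 -0.4 -0.3]
dp now [0.0082 0.0106 0.0607] rotvec [-0.23  0.19 -0.01]
[552. 180.]
[561. 118.]
[629. 239.]
[640. 176.]
```

View pics/c4.png

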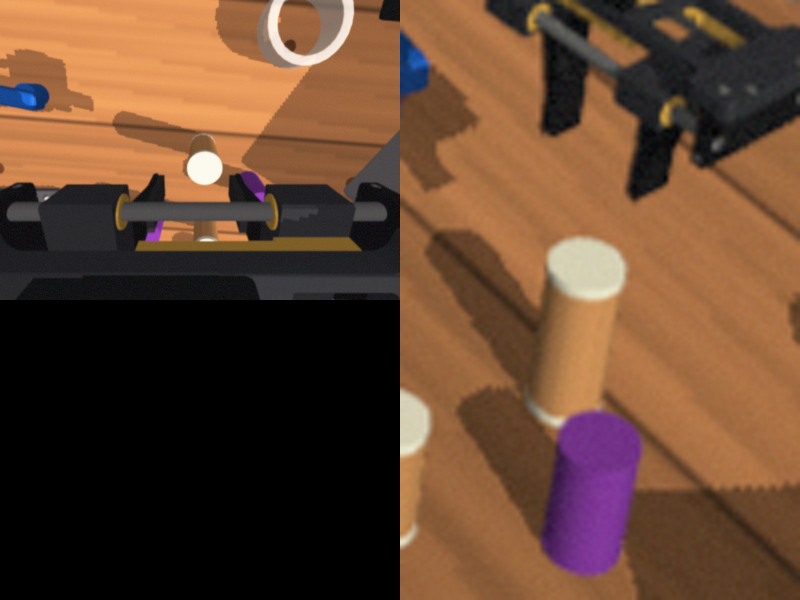

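The tips are at about (565,133) and (642,197) in the crop, again 30–40 mm behind the reported TCP at this smaller opening. The wrist camera pose itself checks out: the cap diameter of 72 px matches its depth. So I'll treat the fingers as about 38 mm shorter than declared and pick a height that's safe either way. First I'll refine the cap position numerically from the wrist view.

```bash
cat >> h.py <<'E'
def wcap(z,guess):
    p=env.camera_params("wrist");im=env.read_camera("wrist");h=cv2.cvtColor(im,cv2.COLOR_RGB2HSV)
    m=((h[...,1]<60)&(h[...,2]>170)).astype(np.uint8);n,l,st,c=cv2.connectedComponentsWithStats(m)
    g=proj(p,np.array([*guess,z]))
    for i in range(1,n):
        if st[i,4]>300 and np.linalg.norm(c[i]-g)<60: print("cap px",c[i].round(1),st[i],"pred",g.round(1),"world",atz(p,c[i],z).round(4))
E
python3 -c "
from h import *
wcap(.1,(.456,.289)); go([.456,.289,.12],94.5)"
```

```text
cap px [327. 268.] [ 299  242   57   53 2372] pred [326.1 269.6] world [0.4547 0.2895 0.1   ]
t 4.58 tcp [0.4466 0.2803 0.1261] rot [-179.8    0.2   94.5] w 0.0442 F [ 0.7  0.4 -0.4]
dp now [0.0079 0.0101 0.0061] rotvec [-0.2   0.18 -0.01]
```

>>> carry_out --plan '[{"grip": 0, "dp": [0.0045, 0.0045, 0], "rotation": [0, 0, 0]}, {"grip": 0, "dp": [0.004, 0.004, 0], "rotation": [0, 0, 0]}, {"grip": 0, "dp": [0, 0, 0], "rotation": [0, 0, 0]}, {"grip": 0, "dp": [0, 0, 0], "rotation": [0, 0, 0]}]'

```text
time_s: 4.92
tool_pos: [0.4554, 0.2907, 0.1261]
tool_rot: [-179.8, 0.2, 94.5]
force: [-0.0, 0.3, -0.2]
grip_width: 0.0629
```

>>> carry_out --plan '[{"grip": 0, "dp": [0, 0, 0.015], "rotation": [0, 0, 0]}, {"grip": 0, "dp": [0, 0, 0.02], "rotation": [0, 0, 0]}, {"grip": 0, "dp": [0, 0, 0.015], "rotation": [0, 0, 0]}, {"grip": 0, "dp": [0, 0, 0], "rotation": [0, 0, 0]}]'

```text
time_s: 5.25
tool_pos: [0.457, 0.2922, 0.076]
tool_rot: [180.0, 0.0, 94.5]
force: [0.0, -0.4, -0.8]
grip_width: 0.0846
```

```bash
python3 -c "
from h import *
go([.455,.2895,.035],94.5)"
```

```text
t 5.25 tcp [0.457  0.2922 0.076 ] rot [180.    0.   94.5] w 0.0846 F [ 0.  -0.4 -0.8]
dp now [-0.0025 -0.0022  0.041 ] rotvec [0.01 0.03 0.03]
```

>>> carry_out --plan '[{"grip": 0, "dp": [-0.0025, -0.0022, 0.015], "rotation": [0, 0, 0]}, {"grip": 0, "dp": [0, 0, 0.015], "rotation": [0, 0, 0]}, {"grip": 0, "dp": [0, 0, 0.01], "rotation": [0, 0, 0]}, {"grip": 0, "dp": [0, 0, 0], "rotation": [0, 0, 0]}, {"grip": 0, "dp": [0, 0, 0], "rotation": [0, 0, 0]}]'

```text
time_s: 5.67
tool_pos: [0.4563, 0.2904, 0.0371]
tool_rot: [179.9, -0.0, 94.5]
force: [-0.5, 0.8, -0.8]
grip_width: 0.0871
```

```bash
python3 -c "
from h import *
go([.455,.2895,.035],94.5);wcap(.1,(.455,.2895))"
```

```text
t 5.67 tcp [0.4563 0.2904 0.0371] rot [179.9  -0.   94.5] w 0.0871 F [-0.5  0.8 -0.8]
dp now [-0.0008 -0.0014  0.0021] rotvec [ 0.11 -0.02  0.03]
cap px [313.8 303.5] [ 271  280   87   42 2953] pred [313.6 318.8] world [0.4472 0.289  0.1   ]
```

>>> carry_out --plan '[{"grip": 1, "dp": [-0.001, -0.001, 0.001], "rotation": [0, 0, 0]}, {"grip": 1, "dp": [0, 0, 0], "rotation": [0, 0, 0]}, {"grip": 1, "dp": [0, 0, 0], "rotation": [0, 0, 0]}, {"grip": 1, "dp": [0, 0, 0], "rotation": [0, 0, 0]}, {"grip": 1, "dp": [0, 0, 0], "rotation": [0, 0, 0]}, {"grip": 1, "dp": [0, 0, 0], "rotation": [0, 0, 0]}, {"grip": 1, "dp": [0, 0, 0], "rotation": [0, 0, 0]}, {"grip": 1, "dp": [0, 0, 0], "rotation": [0, 0, 0]}]' --force 20

```text
time_s: 6.38
tool_pos: [0.4578, 0.2911, 0.0403]
tool_rot: [179.6, -0.2, 94.5]
force: [0.0, -0.1, -0.8]
grip_width: 0.0418
```

>>> carry_out --plan '[{"grip": 1, "dp": [0, 0, 0], "rotation": [0, 0, 0]}, {"grip": 1, "dp": [0, 0, 0], "rotation": [0, 0, 0]}, {"grip": 1, "dp": [0, 0, 0], "rotation": [0, 0, 0]}]'

```text
time_s: 6.63
tool_pos: [0.4578, 0.2911, 0.0403]
tool_rot: [179.6, -0.2, 94.5]
force: [-0.5, 0.1, 0.7]
grip_width: 0.0397
```

Run:
```python
from h import *
go([.455,.2895,.035],94.5)
w=env.read_camera("wrist")[:,:,::-1];s=env.read_camera("scene")[:,:,::-1]
out=np.zeros((600,800,3),np.uint8)
out[:300,:400]=cv2.resize(w,(400,300))
out[:,400:]=cv2.resize(s[250:400,380:480],None,fx=4,fy=4,interpolation=cv2.INTER_CUBIC)
cv2.imwrite("pics/c5.png",out)
```

```text
t 6.63 tcp [0.4578 0.2911 0.0403] rot [179.6  -0.2  94.5] w 0.0397 F [-0.5  0.1  0.7]
dp now [-0.0014 -0.0029  0.0052] rotvec [ 0.43 -0.24  0.04]
```

View pics/c5.png

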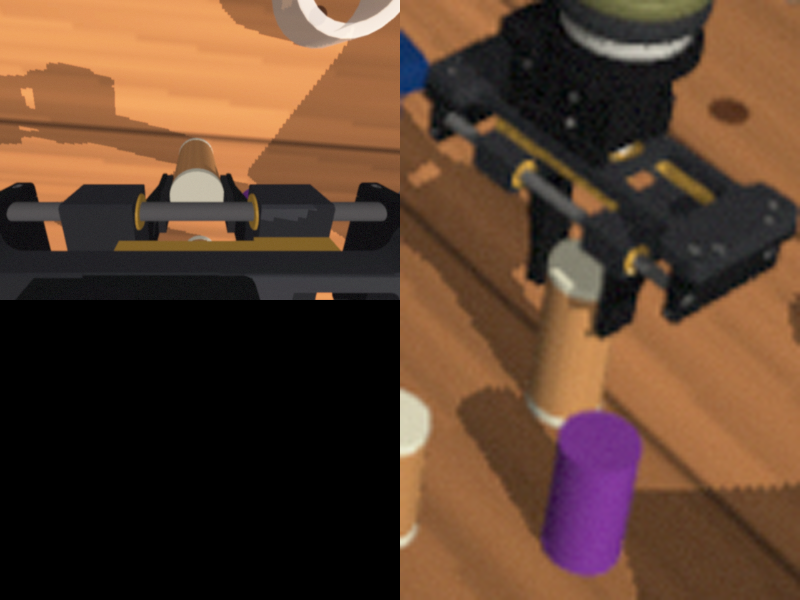

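The grasp is good: width 0.0397, cap visible between the jaws, tips about 30 mm below the tube's top. Tube bottom is 40 mm beyond the reported TCP. Lifting and carrying.

>>> carry_out --plan '[{"grip": 1, "dp": [0, 0, -0.02], "rotation": [0, 0, 0]}, {"grip": 1, "dp": [0, 0, -0.04], "rotation": [0, 0, 0]}, {"grip": 1, "dp": [0, 0, -0.04], "rotation": [0, 0, 0]}, {"grip": 1, "dp": [0, 0, -0.04], "rotation": [0, 0, 0]}, {"grip": 1, "dp": [0, 0, -0.04], "rotation": [0, 0, 0]}, {"grip": 1, "dp": [0, 0, -0.04], "rotation": [0, 0, 0]}, {"grip": 1, "dp": [-0.02, 0.005, -0.03], "rotation": [0, 0, 0]}, {"grip": 1, "dp": [-0.03, 0.009, 0], "rotation": [0, 0, 0]}]' --force 40

```text
time_s: 7.4
tool_pos: [0.4673, 0.2451, 0.2959]
tool_rot: [-179.7, 0.1, 95.3]
force: [1.5, -0.1, -0.7]
grip_width: 0.0389
```

>>> carry_out --plan '[{"grip": 1, "dp": [-0.03, 0.005, 0], "rotation": [0, 0, 0]}, {"grip": 1, "dp": [-0.03, 0.005, 0], "rotation": [0, 0, 0]}, {"grip": 1, "dp": [-0.03, 0.005, 0], "rotation": [0, 0, 0]}, {"grip": 1, "dp": [-0.03, 0.005, 0], "rotation": [0, 0, 0]}, {"grip": 1, "dp": [-0.03, 0.005, 0], "rotation": [0, 0, 0]}, {"grip": 1, "dp": [-0.03, 0.005, 0], "rotation": [0, 0, 0]}, {"grip": 1, "dp": [-0.03, 0.005, 0], "rotation": [0, 0, 0]}, {"grip": 1, "dp": [-0.02, 0, 0], "rotation": [0, 0, 0]}]'

```text
time_s: 8.07
tool_pos: [0.5268, 0.0091, 0.299]
tool_rot: [179.9, -0.1, 95.5]
force: [-0.5, -0.6, -1.4]
grip_width: 0.0393
```

```bash
cat >> h.py <<'E'
def tgt(d,bot,off): return MOUTH+ZT*(d+bot)-MT@np.array(off)
E
python3 -c "
from h import *
print(MT.round(3)); P=tgt(.04,.0403,[0,-.0028,0]);print(P);go(P,M=MT)"
```

```text
[[-0.078  0.875  0.478]
 [ 0.997  0.069  0.038]
 [ 0.     0.479 -0.878]]
[ 0.55277046 -0.01312772  0.26481227]
t 8.07 tcp [0.5268 0.0091 0.299 ] rot [ 1.799e+02 -1.000e-01  9.550e+01] w 0.0393 F [-0.5 -0.6 -1.4]
dp now [-0.0247  0.0237  0.0341] rotvec [-28.53  -0.34   0.92]
```

>>> carry_out --plan '[{"grip": 1, "dp": [-0.0247, 0.0237, 0], "rotation": [0, 0, 0.9]}, {"grip": 1, "dp": [0, 0, 0], "rotation": [-7, 0, 0]}, {"grip": 1, "dp": [0, 0, 0], "rotation": [-7, 0, 0]}, {"grip": 1, "dp": [0, 0, 0], "rotation": [-7, 0, 0]}, {"grip": 1, "dp": [0, 0, 0], "rotation": [-7, 0, 0]}, {"grip": 1, "dp": [0, 0, 0], "rotation": [0, 0, 0]}]'

```text
time_s: 8.57
tool_pos: [0.5589, -0.0216, 0.2559]
tool_rot: [155.1, 2.1, 93.9]
force: [-1.5, 1.5, -3.0]
grip_width: 0.0393
```

```bash
python3 -c "
from h import *
P=tgt(.04,.0403,[0,-.0028,0]);go(P,M=MT)"
```

```text
t 8.57 tcp [ 0.5589 -0.0216  0.2559] rot [155.1   2.1  93.9] w 0.0393 F [-1.5  1.5 -3. ]
dp now [ 0.0085 -0.0011 -0.0107] rotvec [-3.75  2.14  0.44]
```

>>> carry_out --plan '[{"grip": 1, "dp": [0.0085, -0.001, -0.0107], "rotation": [-3.7, 2.1, 0.4]}, {"grip": 1, "dp": [0, 0, 0], "rotation": [0, 0, 0]}, {"grip": 1, "dp": [0, 0, 0], "rotation": [0, 0, 0]}]'

```text
time_s: 8.82
tool_pos: [0.5594, -0.0188, 0.2671]
tool_rot: [153.8, 1.3, 94.2]
force: [0.3, 0.2, -0.7]
grip_width: 0.0391
```

```bash
python3 -c "
from h import *
P=tgt(.03,.0403,[0,-.0028,0]);go(P,M=MT)"
```

```text
t 8.82 tcp [ 0.5594 -0.0188  0.2671] rot [153.8   1.3  94.2] w 0.0391 F [ 0.3  0.2 -0.7]
dp now [ 0.0064 -0.0061  0.0092] rotvec [-2.45  1.27  0.34]
```

>>> carry_out --plan '[{"grip": 1, "dp": [0.0064, -0.006, 0], "rotation": [-2.4, 1.3, 0.3]}, {"grip": 1, "dp": [0.001, -0.001, 0], "rotation": [-0.7, 0.4, 0]}, {"grip": 1, "dp": [0, 0, 0], "rotation": [0, 0, 0]}]'

```text
time_s: 9.07
tool_pos: [0.5591, -0.013, 0.2724]
tool_rot: [152.0, 0.4, 94.9]
force: [-0.3, -1.3, 0.2]
grip_width: 0.0393
```

Run:
```python
from h import *
P=tgt(.03,.0403,[0,-.0028,0]);go(P,M=MT)
w=env.read_camera("wrist")[:,:,::-1];s=env.read_camera("scene")[:,:,::-1];t=env.read_camera("top")[:,:,::-1]
out=np.zeros((600,800,3),np.uint8)
out[:300,:400]=cv2.resize(w,(400,300))
out[300:,:400]=cv2.resize(t[165:240,277:377],None,fx=4,fy=4,interpolation=cv2.INTER_CUBIC)
out[:,400:]=cv2.resize(s[150:300,240:340],None,fx=4,fy=4,interpolation=cv2.INTER_CUBIC)
cv2.imwrite("pics/c6.png",out)
go(P,M=MT)
```

```text
t 9.07 tcp [ 0.5591 -0.013   0.2724] rot [152.    0.4  94.9] w 0.0393 F [-0.3 -1.3  0.2]
dp now [ 0.0005 -0.009   0.0137] rotvec [-0.65  0.12  0.54]
t 9.22 tcp [ 0.5595 -0.0109  0.2723] rot [152.    0.3  95.1] w 0.0397 F [-0.3 -0.2 -0.3]
dp now [-0.0016 -0.0095  0.0134] rotvec [-0.65 -0.02  0.71]
```

View pics/c6.png

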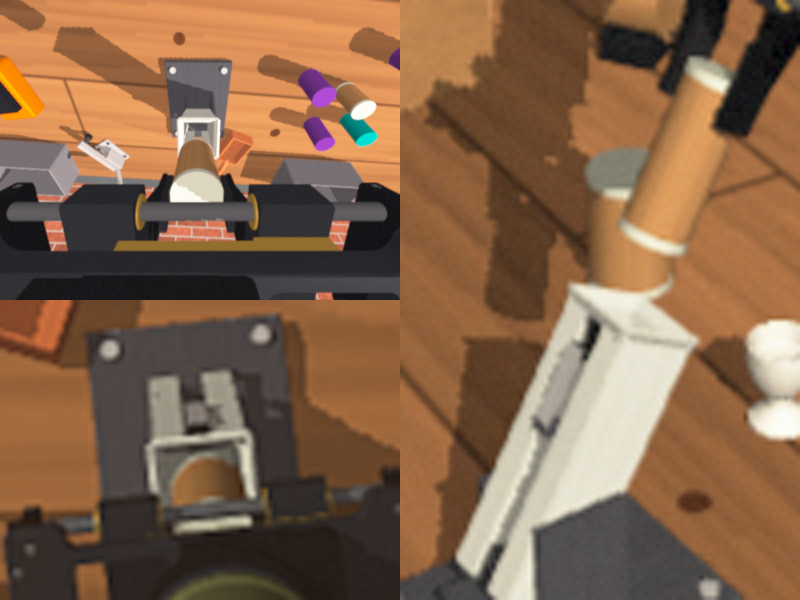

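The picture shows the tube lined up in tilt and yaw. In the scene crop its lower end is at (655,235), its top at (706,75), and the rim centre is near (632,316). I'll check the model against these.

Run:
```python
from h import *
o,t,R=pose();ps=env.camera_params("scene");pt=env.camera_params("top")
f=lambda X:(((proj(ps,X)-[240,150])*4+[400,0]).round(),((proj(pt,X)-[277,165])*4+[0,300]).round())
for n,q in(("bot",[0,-.0028,.0403]),("top",[0,-.0028,-.0597])):print(n,f(t+R.apply(q)))
XT=np.cross(YT,ZT)
print("mouth",f(MOUTH))
for i,j in((1,1),(1,-1),(-1,-1),(-1,1)):print(i,j,f(MOUTH+.03*(i*XT+j*YT)))
P=tgt(.03,.0403,[0,-.0028,0]);go(P,M=MT)
wp=env.camera_params("wrist")
for i,j in((1,1),(1,-1),(-1,-1),(-1,1)):print(i,j,(proj(wp,MOUTH+.03*(i*XT+j*YT))/1.6).round(),end="")
print([(proj(wp,t+R.apply(q))/1.6).round() for q in([0,-.0028,.0403],[0,-.0028,-.0597])])
```

```text
bot (array([650., 239.]), array([201., 490.]))
top (array([721.,  74.]), array([209., 541.]))
mouth (array([629., 309.]), array([203., 485.]))
1 1 (array([621., 327.]), array([144., 439.]))
1 -1 (array([560., 278.]), array([252., 428.]))
-1 -1 (array([637., 291.]), array([261., 531.]))
-1 1 (array([698., 339.]), array([155., 542.]))
t 9.22 tcp [ 0.5595 -0.0109  0.2723] rot [152.    0.3  95.1] w 0.0397 F [-0.3 -0.2 -0.3]
dp now [-0.0016 -0.0095  0.0134] rotvec [-0.65 -0.02  0.71]
1 1 [216. 159.]1 -1 [175. 159.]-1 -1 [174. 116.]-1 1 [218. 117.][array([197., 154.]), array([197., 195.])]
```

The tube has pivoted about 4° toward upright in the pads. I'll tilt the tool 4° further so the tube is parallel to the bore, and aim its measured lower end.

```bash
cat >> h.py <<'E'
def plan(d,bot,deg):
    M=MT@Ro.from_euler("x",deg,degrees=True).as_matrix();go(MOUTH+ZT*d-M@np.array(bot),M=M)
E
python3 -c "
from h import *
plan(.015,[0,-.0089,.040],-4)"
```

```text
t 9.22 tcp [ 0.5595 -0.0109  0.2723] rot [152.    0.3  95.1] w 0.0397 F [-0.3 -0.2 -0.3]
dp now [-0.0017 -0.0061  0.0281] rotvec [-4.65 -0.04  0.71]
```

>>> carry_out --plan '[{"grip": 1, "dp": [-0.0015, -0.006, 0], "rotation": [-4.6, 0, 0.7]}, {"grip": 1, "dp": [0, 0, 0], "rotation": [-0.5, 0, 0]}, {"grip": 1, "dp": [0, 0, 0], "rotation": [0, 0, 0]}]'

```text
time_s: 9.47
tool_pos: [0.5668, -0.0032, 0.2682]
tool_rot: [150.3, -0.1, 95.8]
force: [0.2, 0.7, -0.5]
grip_width: 0.0398
```

```bash
python3 -c "
from h import *
plan(.015,[0,-.0089,.040],-4)"
```

```text
t 9.47 tcp [ 0.5668 -0.0032  0.2682] rot [ 1.503e+02 -1.000e-01  9.580e+01] w 0.0398 F [ 0.2  0.7 -0.5]
dp now [-0.0088 -0.0118  0.0203] rotvec [-2.95 -0.75  1.06]
```

>>> carry_out --plan '[{"grip": 1, "dp": [0, 0, 0], "rotation": [-1.5, -0.4, 0.5]}, {"grip": 1, "dp": [0, 0, 0], "rotation": [-1.5, -0.4, 0.5]}, {"grip": 1, "dp": [0, 0, 0], "rotation": [0, 0, 0]}, {"grip": 1, "dp": [0, 0, 0], "rotation": [0, 0, 0]}]'

```text
time_s: 9.8
tool_pos: [0.5809, -0.0003, 0.2673]
tool_rot: [147.8, -0.0, 94.9]
force: [-0.8, -0.3, -0.3]
grip_width: 0.0392
```

```bash
python3 -c "
from h import *
plan(.015,[0,-.0089,.040],-4)
print(env.get_obs()['qpos'].round(1),env.get_obs()['joint_velocities'].round(1))"
```

```text
t 9.8 tcp [ 5.809e-01 -3.000e-04  2.673e-01] rot [147.8  -0.   94.9] w 0.0392 F [-0.8 -0.3 -0.3]
dp now [-0.0105 -0.0242  0.0116] rotvec [-0.48 -0.27  0.35]
[  9.3 -17.2  -8.3 116.8  -7.3  48.3  98.8] [ 0.4  0.3 -1.4 -0.2 -1.   0.3  0.7]
```

Joint 2 is at its limit (-17.2°), so the full tool tilt isn't reachable here. Instead I'll stand the tube on free counter and regrasp it with the tool leaned the other way. The tube can then go in at 28.6° with the tool nearly upright.

>>> carry_out --plan '[{"grip": 1, "dp": [0, 0.019, -0.035], "rotation": [0, 0, 0]}, {"grip": 1, "dp": [0, 0.019, -0.035], "rotation": [0, 0, 0]}, {"grip": 1, "dp": [0, 0, 0], "rotation": [7, 0, 0]}, {"grip": 1, "dp": [0, 0, 0], "rotation": [7, 0, 0]}, {"grip": 1, "dp": [0, 0, 0], "rotation": [7, 0, 0]}, {"grip": 1, "dp": [0, 0, 0], "rotation": [7, 0, 0]}, {"grip": 1, "dp": [0, 0, 0], "rotation": [3, 0, 0]}, {"grip": 1, "dp": [0, 0, 0], "rotation": [0, 0, 0]}]'

```text
time_s: 10.47
tool_pos: [0.5776, 0.0017, 0.3482]
tool_rot: [-179.1, 0.2, 95.3]
force: [-0.8, -0.2, -1.0]
grip_width: 0.039
```

```bash
python3 -c "
from h import *
go([.47,.17,.15],94.5)
print(env.get_obs()['qpos'].round(1))"
```

```text
t 10.47 tcp [0.5776 0.0017 0.3482] rot [-179.1    0.2   95.3] w 0.039 F [-0.8 -0.2 -1. ]
dp now [ 0.1783 -0.0884  0.199 ] rotvec [-0.94  0.23  0.78]
[  7.    9.3 -11.7  76.2   2.1  95.6  90.9]
```

>>> carry_out --plan '[{"grip": 1, "dp": [0.03, -0.015, 0], "rotation": [-0.9, 0.2, 0.8]}, {"grip": 1, "dp": [0.03, -0.015, 0], "rotation": [0, 0, 0]}, {"grip": 1, "dp": [0.03, -0.015, 0], "rotation": [0, 0, 0]}, {"grip": 1, "dp": [0.03, -0.015, 0.02], "rotation": [0, 0, 0]}, {"grip": 1, "dp": [0.03, -0.015, 0.03], "rotation": [0, 0, 0]}, {"grip": 1, "dp": [0.025, -0.013, 0.03], "rotation": [0, 0, 0]}, {"grip": 1, "dp": [0, 0, 0.03], "rotation": [0, 0, 0]}, {"grip": 1, "dp": [0, 0, 0.03], "rotation": [0, 0, 0]}]'

```text
time_s: 11.13
tool_pos: [0.4789, 0.1767, 0.2116]
tool_rot: [178.5, 0.1, 94.5]
force: [0.5, -0.8, -0.0]
grip_width: 0.0391
```

>>> carry_out --plan '[{"grip": 1, "dp": [0, 0, 0.04], "rotation": [0, 0, 0]}, {"grip": 1, "dp": [0, 0, 0.04], "rotation": [0, 0, 0]}, {"grip": 1, "dp": [0, 0, 0.03], "rotation": [0, 0, 0]}, {"grip": 1, "dp": [0, 0, 0], "rotation": [0, 0, 0]}, {"grip": 1, "dp": [0, 0, 0], "rotation": [0, 0, 0]}]'

```text
time_s: 11.55
tool_pos: [0.4756, 0.1776, 0.0953]
tool_rot: [178.2, 0.3, 95.0]
force: [0.4, 0.9, 0.8]
grip_width: 0.0391
```

Run:
```python
from h import *
go([.47,.17,.042],94.5)
w=env.read_camera("wrist")[:,:,::-1];cv2.imwrite("pics/w7.png",w)
```

```text
t 11.55 tcp [0.4756 0.1776 0.0953] rot [178.2   0.3  95. ] w 0.0391 F [0.4 0.9 0.8]
dp now [-0.0067 -0.0079  0.0531] rotvec [1.76 0.34 0.46]
```

>>> carry_out --plan '[{"grip": 1, "dp": [0, 0, 0.02], "rotation": [-2, 0, 0]}, {"grip": 1, "dp": [0, 0, 0.02], "rotation": [0, 0, 0]}, {"grip": 1, "dp": [0, 0, 0.006], "rotation": [0, 0, 0]}, {"grip": 1, "dp": [0, 0, 0.002], "rotation": [0, 0, 0]}, {"grip": 1, "dp": [0, 0, 0], "rotation": [0, 0, 0]}]'

```text
time_s: 12.02
tool_pos: [0.4874, 0.1803, 0.0595]
tool_rot: [175.0, 0.2, 94.9]
force: [-0.7, -0.2, -0.3]
grip_width: 0.0392
```

>>> carry_out --plan '[{"grip": 1, "dp": [0, 0, 0.003], "rotation": [0, 0, 0]}, {"grip": 1, "dp": [0, 0, 0], "rotation": [0, 0, 0]}]'

```text
time_s: 12.18
tool_pos: [0.4902, 0.1811, 0.0598]
tool_rot: [174.7, 0.1, 94.9]
force: [0.7, 0.2, -1.1]
grip_width: 0.0392
```

Run:
```python
from h import *
go([.49,.18,.042],94.5)
o=env.get_obs();print(o['qpos'].round(1),o['joint_velocities'].round(1))
```

```text
t 12.18 tcp [0.4902 0.1811 0.0598] rot [1.747e+02 1.000e-01 9.490e+01] w 0.0392 F [ 0.7  0.2 -1.1]
dp now [-0.001  -0.0019  0.0177] rotvec [5.34 0.1  0.37]
[ -3.7   5.9 -21.9 114.    5.   55.7  66.8] [ 0.2 -1.3  0.  -1.9 -0.1  0.9  0.3]
```

>>> carry_out --plan '[{"grip": 1, "dp": [0, 0, 0.01], "rotation": [0, 0, 0]}, {"grip": 1, "dp": [0, 0, 0], "rotation": [0, 0, 0]}, {"grip": 1, "dp": [0, 0, 0], "rotation": [0, 0, 0]}]'

```text
time_s: 12.43
tool_pos: [0.4934, 0.1818, 0.0513]
tool_rot: [174.4, 0.1, 94.8]
force: [0.3, -0.3, -0.4]
grip_width: 0.0395
```

Run:
```python
from h import *
go([.49,.18,.042],94.5)
o=env.get_obs();print(o['qpos'].round(1),o['joint_velocities'].round(1))
```

```text
t 12.43 tcp [0.4934 0.1818 0.0513] rot [1.744e+02 1.000e-01 9.480e+01] w 0.0395 F [ 0.3 -0.3 -0.4]
dp now [-0.0015 -0.0044  0.009 ] rotvec [5.58 0.05 0.34]
[ -3.8   6.6 -21.8 114.3   5.5  54.5  66.4] [ 0.1  0.8  0.2  0.8  0.1 -0.3 -0.1]
```

>>> carry_out --plan '[{"grip": 1, "dp": [0, 0, 0.007], "rotation": [1, 0, 0]}, {"grip": 1, "dp": [0, 0, 0.001], "rotation": [0, 0, 0]}, {"grip": 1, "dp": [0, 0, 0], "rotation": [0, 0, 0]}]'

```text
time_s: 12.68
tool_pos: [0.4941, 0.1817, 0.0424]
tool_rot: [175.5, 0.1, 94.8]
force: [-0.3, 0.7, -0.7]
grip_width: 0.0392
```

>>> carry_out --plan '[{"grip": 1, "dp": [0, 0, 0.003], "rotation": [0, 0, 0]}, {"grip": 1, "dp": [0, 0, 0], "rotation": [0, 0, 0]}]'

```text
time_s: 12.85
tool_pos: [0.4972, 0.1821, 0.0417]
tool_rot: [175.3, 0.1, 94.8]
force: [-1.4, 0.0, -0.4]
grip_width: 0.0393
```

>>> carry_out --plan '[{"grip": 0.3, "dp": [0, 0, 0], "rotation": [0, 0, 0]}, {"grip": 0.3, "dp": [0, 0, 0], "rotation": [0, 0, 0]}, {"grip": 0.1, "dp": [0, 0, 0], "rotation": [0, 0, 0]}, {"grip": 0, "dp": [0, 0, -0.02], "rotation": [0, 0, 0]}, {"grip": 0, "dp": [0, 0, -0.03], "rotation": [0, 0, 0]}, {"grip": 0, "dp": [0, 0, -0.03], "rotation": [0, 0, 0]}, {"grip": 0, "dp": [0, 0, -0.03], "rotation": [0, 0, 0]}]'

```text
time_s: 13.43
tool_pos: [0.482, 0.1793, 0.146]
tool_rot: [176.3, 0.2, 94.8]
force: [0.3, 0.3, 1.0]
grip_width: 0.0778
```

Run:
```python
from h import *
wcap(.1,(.49,.181));go([.49,.181,.15],94.5)
```

```text
cap px [317.8 262.9] [ 292  239   52   48 1978] pred [316.5 253.5] world [0.4979 0.1827 0.1   ]
t 13.48 tcp [0.4855 0.1809 0.1529] rot [1.757e+02 1.000e-01 9.490e+01] w 0.0816 F [2.6 0.6 3.9]
dp now [-0.0003  0.0042  0.0033] rotvec [4.3  0.08 0.36]
```

The tube stands upright at (0.498, 0.183). Now I'll lean the tool 20° the other way and regrasp.

>>> carry_out --plan '[{"grip": 0, "dp": [0, 0, -0.03], "rotation": [6, 0, 0]}, {"grip": 0, "dp": [0, 0, -0.01], "rotation": [6, 0, 0]}, {"grip": 0, "dp": [0, 0, 0], "rotation": [6, 0, 0]}, {"grip": 0, "dp": [0, 0, 0], "rotation": [6, 0, 0]}, {"grip": 0, "dp": [0, 0, 0], "rotation": [0, 0, 0]}, {"grip": 0, "dp": [0, 0, 0], "rotation": [0, 0, 0]}]'

```text
time_s: 13.98
tool_pos: [0.4715, 0.1767, 0.1835]
tool_rot: [-158.3, 0.6, 95.0]
force: [-0.1, -0.1, 0.8]
grip_width: 0.0867
```

```bash
cat >> h.py <<'E'
V=Ro.from_euler("xyz",[180,0,94.5],degrees=True)
def grasp(xy,zg,phi,up=0,yaw=94.5):
    G=(Ro.from_euler("xyz",[180,0,yaw],degrees=True)*Ro.from_euler("x",phi,degrees=True)).as_matrix()
    P=np.array([*xy,zg+up])+G[:,2]*.049;print("P",P.round(4));go(P,M=G)
    o,t,R=pose();print("in tool world-up",R.inv().apply([0,0,1]).round(3))
E
python3 - <<'E'
from h import *
grasp((.498,.183),.087,20,.05);wcap(.1,(.498,.183))
E
```

```text
P [0.4813 0.1817 0.091 ]
t 13.98 tcp [0.4715 0.1767 0.1835] rot [-158.3    0.6   95. ] w 0.0867 F [-0.1 -0.1  0.8]
dp now [0.005  0.0437 0.0822] rotvec [-1.74  0.7   0.27]
in tool world-up [-0.01  -0.37  -0.929]
cap px [318.  299.7] [ 295  277   46   46 1671] pred [320.2 299.7] world [0.4981 0.181  0.1   ]
```

>>> carry_out --plan '[{"grip": 0, "dp": [0.005, 0.02, 0.03], "rotation": [-1.7, 0.7, 0.3]}, {"grip": 0, "dp": [0, 0.02, 0.03], "rotation": [0, 0, 0]}, {"grip": 0, "dp": [0, 0.002, 0.015], "rotation": [0, 0, 0]}, {"grip": 0, "dp": [0, 0, 0], "rotation": [0, 0, 0]}, {"grip": 0, "dp": [0, 0, 0], "rotation": [0, 0, 0]}]'

```text
time_s: 14.45
tool_pos: [0.4837, 0.1829, 0.0997]
tool_rot: [-160.9, 0.0, 94.6]
force: [-0.0, 0.5, 1.4]
grip_width: 0.0869
```

Run:
```python
from h import *
grasp((.498,.182),.087,20);wcap(.1,(.498,.182))
```

```text
P [0.4813 0.1807 0.041 ]
t 14.45 tcp [0.4837 0.1829 0.0997] rot [-160.9    0.    94.6] w 0.0869 F [-0.   0.5  1.4]
dp now [-0.002   0.0167  0.0563] rotvec [0.88 0.05 0.07]
in tool world-up [-0.    -0.327 -0.945]
cap px [310.4 292.4] [ 279  262   63   61 3104] pred [311.9 291.9] world [0.4984 0.1811 0.1   ]
```

>>> carry_out --plan '[{"grip": 0, "dp": [-0.003, 0.006, 0.02], "rotation": [0.8, 0, 0]}, {"grip": 0, "dp": [0, 0.006, 0.02], "rotation": [0, 0, 0]}, {"grip": 0, "dp": [0, 0.005, 0.016], "rotation": [0, 0, 0]}, {"grip": 0, "dp": [0, 0, 0], "rotation": [0, 0, 0]}, {"grip": 0, "dp": [0, 0, 0], "rotation": [0, 0, 0]}]'

```text
time_s: 14.92
tool_pos: [0.4862, 0.1814, 0.0473]
tool_rot: [-161.0, -0.1, 94.6]
force: [-0.0, 0.4, 0.3]
grip_width: 0.087
```

Run:
```python
from h import *
grasp((.498,.181),.087,20)
```

```text
P [0.4813 0.1797 0.041 ]
t 14.92 tcp [0.4862 0.1814 0.0473] rot [-1.61e+02 -1.00e-01  9.46e+01] w 0.087 F [-0.   0.4  0.3]
dp now [-0.0013 -0.0027  0.0077] rotvec [ 1.03 -0.05  0.17]
in tool world-up [ 0.002 -0.325 -0.946]
```

>>> carry_out --plan '[{"grip": 0, "dp": [-0.001, -0.003, 0.008], "rotation": [0.5, 0, 0]}, {"grip": 0.4, "dp": [0, -0.001, 0.001], "rotation": [0, 0, 0]}, {"grip": 0.4, "dp": [0, 0, 0], "rotation": [0, 0, 0]}, {"grip": 1, "dp": [0, 0, 0], "rotation": [0, 0, 0]}, {"grip": 1, "dp": [0, 0, 0], "rotation": [0, 0, 0]}, {"grip": 1, "dp": [0, 0, 0], "rotation": [0, 0, 0]}, {"grip": 1, "dp": [0, 0, 0], "rotation": [0, 0, 0]}, {"grip": 1, "dp": [0, 0, 0], "rotation": [0, 0, 0]}]' --force 40

```text
time_s: 15.58
tool_pos: [0.4825, 0.1809, 0.0449]
tool_rot: [-161.0, -0.2, 94.6]
force: [-0.1, -0.2, 0.1]
grip_width: 0.0483
```

>>> carry_out --plan '[{"grip": 1, "dp": [0, 0, 0], "rotation": [0, 0, 0]}, {"grip": 1, "dp": [0, 0, 0], "rotation": [0, 0, 0]}, {"grip": 1, "dp": [0, 0, 0], "rotation": [0, 0, 0]}, {"grip": 1, "dp": [0, 0, 0], "rotation": [0, 0, 0]}]' --force 50

```text
time_s: 15.92
tool_pos: [0.4826, 0.1809, 0.0449]
tool_rot: [-161.0, -0.2, 94.6]
force: [-0.4, -0.7, 0.2]
grip_width: 0.0391
```

Run:
```python
from h import *
grasp((.498,.181),.087,20)
o,t,R=pose()
for z in(0,.1):print("tube in tool",R.inv().apply(np.array([.498,.181,z])-t).round(4))
w=env.read_camera("wrist")[:,:,::-1];s=env.read_camera("scene")[:,:,::-1]
out=np.zeros((600,800,3),np.uint8)
out[:300,:400]=cv2.resize(w,(400,300))
out[:,400:]=cv2.resize(s[220:370,315:415],None,fx=4,fy=4,interpolation=cv2.INTER_CUBIC)
cv2.imwrite("pics/c8.png",out)
```

```text
P [0.4813 0.1797 0.041 ]
t 15.92 tcp [0.4826 0.1809 0.0449] rot [-161.    -0.2   94.6] w 0.0391 F [-0.4 -0.7  0.2]
dp now [-0.0012 -0.      0.0042] rotvec [ 1.   -0.14  0.2 ]
in tool world-up [ 0.003 -0.326 -0.946]
tube in tool [-0.0013  0.0292  0.0375]
tube in tool [-0.001  -0.0034 -0.0571]
```

View pics/c8.png

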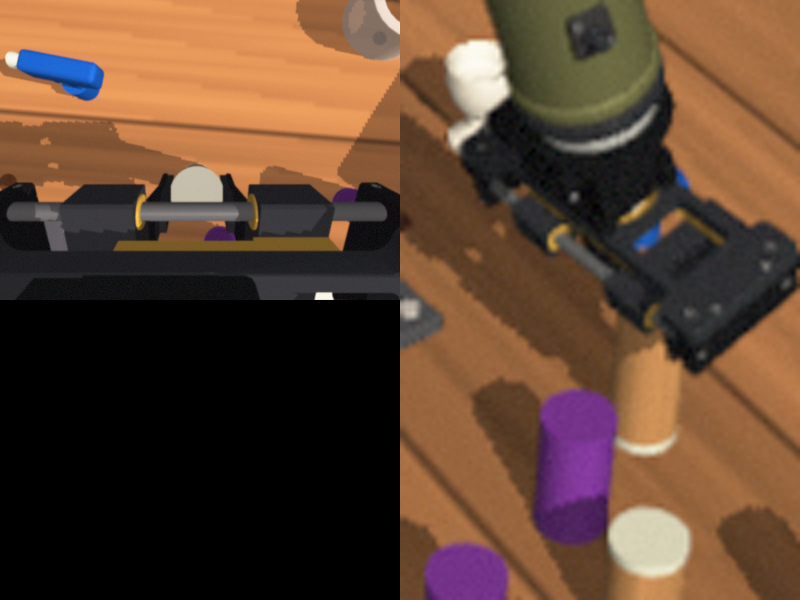

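The grasp is good. Bottom in tool is (-1, 29, 37.5) mm, with the tube 19° from the tool axis. That was picture 12, so from here I work from numbers. Lifting gently.

>>> carry_out --plan '[{"grip": 1, "dp": [0, -0.003, -0.009], "rotation": [0, 0, 0]}, {"grip": 1, "dp": [0, -0.007, -0.02], "rotation": [0, 0, 0]}, {"grip": 1, "dp": [0, -0.01, -0.03], "rotation": [0, 0, 0]}, {"grip": 1, "dp": [0, -0.01, -0.03], "rotation": [0, 0, 0]}, {"grip": 1, "dp": [0, -0.01, -0.03], "rotation": [0, 0, 0]}, {"grip": 1, "dp": [0, -0.01, -0.03], "rotation": [0, 0, 0]}, {"grip": 1, "dp": [0, -0.01, -0.03], "rotation": [0, 0, 0]}, {"grip": 1, "dp": [0, -0.01, -0.03], "rotation": [0, 0, 0]}]'

```text
time_s: 16.68
tool_pos: [0.4794, 0.1782, 0.2701]
tool_rot: [-160.0, 0.0, 94.7]
force: [-0.0, 0.6, -1.0]
grip_width: 0.0394
```

>>> carry_out --plan '[{"grip": 1, "dp": [-0.01, -0.01, -0.03], "rotation": [0, 0, 0]}, {"grip": 1, "dp": [-0.02, -0.006, -0.018], "rotation": [0, 0, 0]}, {"grip": 1, "dp": [-0.025, 0, 0], "rotation": [0, 0, 0]}, {"grip": 1, "dp": [-0.025, 0, 0], "rotation": [0, 0, 0]}, {"grip": 1, "dp": [-0.025, 0, 0], "rotation": [0, 0, 0]}, {"grip": 1, "dp": [-0.025, 0, 0], "rotation": [0, 0, 0]}, {"grip": 1, "dp": [0, 0, 0], "rotation": [-5, 0, 0]}, {"grip": 1, "dp": [0, 0, 0], "rotation": [-5, 0, 0]}]'

```text
time_s: 17.35
tool_pos: [0.4954, 0.0466, 0.3326]
tool_rot: [-171.0, -0.4, 95.1]
force: [-1.0, 1.0, 0.4]
grip_width: 0.0393
```

Run:
```python
from h import *
plan(.05,[-.001,.0292,.0375],19);print(env.get_obs()["qpos"].round(1))
```

```text
t 17.35 tcp [0.4954 0.0466 0.3326] rot [-171.    -0.4   95.1] w 0.0393 F [-1.   1.   0.4]
dp now [-0.0638  0.0385  0.0579] rotvec [-18.7   -0.4    0.56]
[  6.9   6.6 -16.3  81.7   0.8 101.   85.7]
```

>>> carry_out --plan '[{"grip": 1, "dp": [-0.021, 0.01, 0], "rotation": [0, 0, 0]}, {"grip": 1, "dp": [-0.021, 0.01, 0], "rotation": [-4, 0, 0]}, {"grip": 1, "dp": [-0.021, 0.01, 0], "rotation": [-5, 0, 0]}, {"grip": 1, "dp": [0, 0, 0], "rotation": [-5, 0, 0]}, {"grip": 1, "dp": [0, 0, 0], "rotation": [-4, 0, 0.5]}, {"grip": 1, "dp": [0, 0, 0], "rotation": [0, 0, 0]}, {"grip": 1, "dp": [0, 0, 0], "rotation": [0, 0, 0]}]'

```text
time_s: 17.93
tool_pos: [0.5256, -0.0181, 0.3308]
tool_rot: [170.2, -0.4, 94.4]
force: [-0.3, 0.9, -0.3]
grip_width: 0.0393
```

Run:
```python
from h import *
plan(.03,[-.001,.0292,.0375],19);print(env.get_obs()["qpos"].round(1))
```

```text
t 17.93 tcp [ 0.5256 -0.0181  0.3308] rot [170.2  -0.4  94.4] w 0.0393 F [-0.3  0.9 -0.3]
dp now [0.0034 0.0004 0.0806] rotvec [ 0.1  -0.36 -0.16]
[ 13.4  -6.5 -12.1  94.7  -2.7  82.   95.8]
```

>>> carry_out --plan '[{"grip": 1, "dp": [0.003, 0, 0.025], "rotation": [0, 0, 0]}, {"grip": 1, "dp": [0, 0, 0.03], "rotation": [0, 0, 0]}, {"grip": 1, "dp": [0, 0, 0.02], "rotation": [0, 0, 0]}, {"grip": 1, "dp": [0, 0, 0], "rotation": [0, 0, 0]}, {"grip": 1, "dp": [0, 0, 0], "rotation": [0, 0, 0]}]'

```text
time_s: 18.35
tool_pos: [0.5407, -0.0104, 0.2588]
tool_rot: [170.3, -0.4, 94.7]
force: [-0.0, 0.5, -0.1]
grip_width: 0.0391
```

Run:
```python
from h import *
B=[-.001,.0292,.0375];plan(.02,B,19);print(env.get_obs()["qpos"].round(1))
o,t,R=pose();ps=env.camera_params("scene");s=env.read_camera("scene")
u=np.array([.003,-.326,-.946])
for k in(0,.02,.04,.06):print("axis",k,proj(ps,t+R.apply(B+u*k)).round(1))
print("mouth",proj(ps,MOUTH).round(1))
h=cv2.cvtColor(s,cv2.COLOR_RGB2HSV)
for k in(0.0,.01,.02,.03,.04,.05):
    c=proj(ps,t+R.apply(B+u*k));v=int(round(c[1]))
    print(v,round(c[0],1)," ".join(f"{int(c[0])-16+i}:{h[v,int(c[0])-16+i,0]}/{h[v,int(c[0])-16+i,1]}/{h[v,int(c[0])-16+i,2]}" for i in range(0,33,2)))
```

```text
t 18.35 tcp [ 0.5407 -0.0104  0.2588] rot [170.3  -0.4  94.7] w 0.0391 F [-0.   0.5 -0.1]
dp now [-0.0028  0.0004  0.0165] rotvec [ 0.01 -0.41  0.16]
[ 12.9  -4.2 -13.  100.6  -2.1  73.8  94.9]
axis 0 [302.8 213.3]
axis 0.02 [306.3 205.3]
axis 0.04 [309.9 197.1]
axis 0.06 [313.5 188.9]
mouth [297.3 227.1]
213 302.8 286:15/160/75 288:15/149/120 290:14/143/153 292:14/143/178 294:14/148/189 296:15/147/201 298:17/85/211 300:25/30/236 302:24/36/241 304:21/73/235 306:15/139/224 308:15/146/215 310:14/145/206 312:14/148/174 314:13/153/163 316:13/153/177 318:13/157/174
209 304.5 288:15/143/123 290:14/143/155 292:14/149/176 294:15/152/191 296:20/65/148 298:14/131/171 300:14/144/191 302:14/141/212 304:15/145/222 306:16/148/222 308:15/143/224 310:15/144/213 312:14/144/206 314:14/144/170 316:13/153/168 318:13/153/178 320:13/150/177
205 306.3 290:14/146/155 292:14/142/179 294:15/147/192 296:14/150/199 298:14/145/132 300:15/149/169 302:15/146/194 304:15/147/214 306:15/146/222 308:15/145/223 310:14/142/224 312:15/145/214 314:15/149/202 316:14/148/164 318:13/153/170 320:13/156/170 322:13/154/164
201 308.1 292:15/145/158 294:15/145/192 296:15/148/200 298:15/145/199 300:14/140/138 302:14/144/173 304:14/146/197 306:15/147/217 308:15/148/223 310:15/143/223 312:15/143/224 314:15/147/211 316:14/146/203 318:14/148/160 320:14/155/161 322:13/159/164 324:13/151/166
197 309.9 293:30/32/134 295:24/40/133 297:23/39/132 299:24/38/135 301:15/97/116 303:16/150/160 305:14/145/188 307:14/144/206 309:15/148/221 311:15/149/223 313:15/145/223 315:15/147/217 317:15/148/207 319:14/149/181 321:14/146/115 323:13/158/126 325:13/152/148
193 311.7 295:26/39/132 297:26/39/131 299:26/40/128 301:27/39/132 303:15/109/122 305:14/146/164 307:15/146/190 309:14/147/212 311:15/148/219 313:15/143/223 315:15/146/223 317:15/149/216 319:15/149/202 321:14/147/177 323:13/148/157 325:13/152/166 327:13/152/170
```

The scene-camera edge scan agrees with the model axis within 1 px: tube centre at 306.7 against 306.3 in row 205. Inserting in steps with force checks.

>>> carry_out --plan '[{"grip": 1, "dp": [-0.0028, 0, 0], "rotation": [0, -0.4, 0]}, {"grip": 1, "dp": [0, 0.003, 0.012], "rotation": [0, 0, 0]}, {"grip": 1, "dp": [0, 0.004, 0.012], "rotation": [0, 0, 0]}, {"grip": 1, "dp": [0, 0, 0], "rotation": [0, 0, 0]}, {"grip": 1, "dp": [0, 0, 0], "rotation": [0, 0, 0]}]'

```text
time_s: 18.82
tool_pos: [0.556, -0.0117, 0.2391]
tool_rot: [170.0, 0.1, 94.7]
force: [1.1, -0.0, -1.4]
grip_width: 0.0394
```

```bash
python3 -c "
from h import *
plan(0,[-.001,.0292,.0375],19)"
```

```text
t 18.82 tcp [ 0.556  -0.0117  0.2391] rot [1.70e+02 1.00e-01 9.47e+01] w 0.0394 F [ 1.1 -0.  -1.4]
dp now [-0.0001 -0.0047  0.0134] rotvec [0.32 0.05 0.24]
```

>>> carry_out --plan '[{"grip": 1, "dp": [0, -0.0075, 0], "rotation": [0.3, 0, 0]}, {"grip": 1, "dp": [0, 0, 0.003], "rotation": [0, 0, 0]}, {"grip": 1, "dp": [0, 0, 0], "rotation": [0, 0, 0]}]'

```text
time_s: 19.07
tool_pos: [0.5483, -0.0125, 0.2344]
tool_rot: [170.4, 0.1, 94.7]
force: [-0.2, 0.5, -0.2]
grip_width: 0.0386
```

```bash
python3 -c "
from h import *
plan(0,[-.001,.0292,.0375],19)"
```

```text
t 19.07 tcp [ 0.5483 -0.0125  0.2344] rot [1.704e+02 1.000e-01 9.470e+01] w 0.0386 F [-0.2  0.5 -0.2]
dp now [-0.      0.0037  0.0101] rotvec [-0.05  0.04  0.23]
```

>>> carry_out --plan '[{"grip": 1, "dp": [0, 0.002, 0.007], "rotation": [0, 0, 0]}, {"grip": 1, "dp": [0, 0.002, 0.007], "rotation": [0, 0, 0]}, {"grip": 1, "dp": [0, 0, 0], "rotation": [0, 0, 0]}]'

```text
time_s: 19.32
tool_pos: [0.5552, -0.0122, 0.221]
tool_rot: [170.3, 0.1, 94.7]
force: [-0.6, -0.4, -0.6]
grip_width: 0.039
```

```bash
python3 -c "
from h import *
plan(-.01,[-.001,.0292,.0375],19)"
```

```text
t 19.32 tcp [ 0.5552 -0.0122  0.221 ] rot [1.703e+02 1.000e-01 9.470e+01] w 0.039 F [-0.6 -0.4 -0.6]
dp now [0.0003 0.0024 0.0052] rotvec [0.06 0.08 0.21]
```

>>> carry_out --plan '[{"grip": 1, "dp": [0, 0.003, 0.008], "rotation": [0, 0, 0]}, {"grip": 1, "dp": [0, 0.003, 0.008], "rotation": [0, 0, 0]}, {"grip": 1, "dp": [0, 0, 0], "rotation": [0, 0, 0]}]'

```text
time_s: 19.57
tool_pos: [0.5631, -0.0117, 0.2039]
tool_rot: [170.5, 0.1, 94.7]
force: [-0.1, -0.2, -2.4]
grip_width: 0.0391
```

```bash
python3 -c "
from h import *
plan(-.03,[-.001,.0292,.0375],19)"
```

```text
t 19.57 tcp [ 0.5631 -0.0117  0.2039] rot [1.705e+02 1.000e-01 9.470e+01] w 0.0391 F [-0.1 -0.2 -2.4]
dp now [0.0004 0.004  0.0059] rotvec [-0.15  0.08  0.19]
```

>>> carry_out --plan '[{"grip": 1, "dp": [0, 0.004, 0.008], "rotation": [0, 0, 0]}, {"grip": 1, "dp": [0, 0.004, 0.008], "rotation": [0, 0, 0]}, {"grip": 1, "dp": [0, 0, 0], "rotation": [0, 0, 0]}]'

```text
time_s: 19.82
tool_pos: [0.5725, -0.0111, 0.1868]
tool_rot: [170.8, 0.1, 94.7]
force: [0.4, 0.0, -2.6]
grip_width: 0.0389
```

```bash
python3 -c "
from h import *
plan(-.06,[-.001,.0292,.0375],19)"
```

```text
t 19.82 tcp [ 0.5725 -0.0111  0.1868] rot [1.708e+02 1.000e-01 9.470e+01] w 0.0389 F [ 0.4  0.  -2.6]
dp now [0.0005 0.0075 0.0157] rotvec [-0.45  0.07  0.18]
```

>>> carry_out --plan '[{"grip": 1, "dp": [0, 0.004, 0.008], "rotation": [-0.3, 0, 0]}, {"grip": 1, "dp": [0, 0.003, 0.007], "rotation": [0, 0, 0]}, {"grip": 1, "dp": [0, 0, 0], "rotation": [0, 0, 0]}]'

```text
time_s: 20.07
tool_pos: [0.5813, -0.0103, 0.1703]
tool_rot: [170.7, 0.1, 94.7]
force: [-1.4, -0.0, -2.1]
grip_width: 0.0393
```

```bash
python3 -c "
from h import *
plan(-.06,[-.001,.0292,.0375],19)
print(env.get_obs()['wrist_torque'])"
```

```text
t 20.07 tcp [ 0.5813 -0.0103  0.1703] rot [1.707e+02 1.000e-01 9.470e+01] w 0.0393 F [-1.4 -0.  -2.1]
dp now [ 0.0004  0.0014 -0.0019] rotvec [-0.34  0.05  0.18]
[-0.04745997  0.52408979 -0.03593966]
```

Tube bottom is now about 62 mm inside the mouth. I'll release, back off and check the cap from the wrist camera.

>>> carry_out --plan '[{"grip": 0, "dp": [0, 0, 0], "rotation": [0, 0, 0]}, {"grip": 0, "dp": [0, 0, 0], "rotation": [0, 0, 0]}, {"grip": 0, "dp": [0, 0, 0], "rotation": [0, 0, 0]}, {"grip": 0, "dp": [0, 0, 0], "rotation": [0, 0, 0]}, {"grip": 0, "dp": [0, 0, -0.02], "rotation": [0, 0, 0]}, {"grip": 0, "dp": [0, -0.005, -0.03], "rotation": [0, 0, 0]}, {"grip": 0, "dp": [0, -0.005, -0.03], "rotation": [0, 0, 0]}, {"grip": 0, "dp": [0, 0, 0], "rotation": [0, 0, 0]}]'

```text
time_s: 20.73
tool_pos: [0.5629, -0.0112, 0.2528]
tool_rot: [170.0, 0.1, 94.7]
force: [1.0, -1.0, 1.4]
grip_width: 0.0828
```

```bash
cat >> h.py <<'E'
def capaxis(L,lo,hi):
    """tube end cap seen in wrist cam; position along bore from best pixel match, plus lateral"""
    p=env.camera_params("wrist");im=env.read_camera("wrist");h=cv2.cvtColor(im,cv2.COLOR_RGB2HSV)
    m=((h[...,1]<60)&(h[...,2]>150)).astype(np.uint8);n,l,st,c=cv2.connectedComponentsWithStats(m)
    for s in(lo,0,hi):print("top at",s,"->",proj(p,MOUTH+ZT*s).round(1))
    for i in range(1,n):
        if st[i,4]>200 and st[i,1]<420: print(c[i].round(1),st[i])
E
python3 - <<'E'
from h import *
go([.56,-.012,.25]);capaxis(.1,.02,.05)
ps=env.camera_params("scene");s=env.read_camera("scene");cv2.imwrite("pics/s9.png",s[:,:,::-1])
h=cv2.cvtColor(s,cv2.COLOR_RGB2HSV)
for k in(-.01,0,.01,.02,.03,.035,.04,.045,.05,.06):
    c=proj(ps,MOUTH+ZT*k);v=int(round(c[1]));print(k,c.round(1)," ".join(f"{h[v,int(c[0])-14+i,0]}/{h[v,int(c[0])-14+i,1]}/{h[v,int(c[0])-14+i,2]}" for i in range(0,29,2)))
E
```

```text
t 20.73 tcp [ 0.5629 -0.0112  0.2528] rot [1.70e+02 1.00e-01 9.47e+01] w 0.0828 F [ 1.  -1.   1.4]
dp now [-0.0006 -0.0034  0.0023] rotvec [0. 0. 0.]
top at 0.02 -> [313.4 258.5]
top at 0 -> [313.5 257.9]
top at 0.05 -> [313.3 259.6]
[17.7 22.8] [   0    0   41   50 1762]
[240.4  36.5] [ 214    7   55   59 2488]
[576.8 230. ] [559 214  37  34 908]
[314.8 257.8] [ 277  223   76   71 4830]
[169.5 309.6] [158 294  28  29 483]
-0.01 [295.5 231.1] 22/32/213 25/31/212 20/31/162 140/26/29 20/23/34 24/31/167 24/30/163 19/54/216 15/120/225 15/143/223 15/150/218 15/148/207 14/147/184 20/47/205 21/44/220
0 [297.3 227.1] 25/29/208 25/31/203 24/30/159 25/33/187 15/75/186 15/147/186 14/149/203 15/148/219 15/145/224 15/145/222 15/147/217 14/146/206 14/145/179 13/145/156 14/150/168
0.01 [299.  223.2] 28/29/220 24/20/241 25/18/243 17/68/142 14/145/157 14/146/189 14/146/206 15/147/221 15/148/222 15/145/223 15/150/213 14/149/203 14/143/177 13/148/169 13/155/176
0.02 [300.8 219.2] 14/131/111 16/139/119 14/151/149 15/149/166 14/144/142 14/144/179 15/145/199 15/144/219 15/147/224 15/148/223 15/147/222 14/
[... 421 characters left out ...]
153 13/146/177 15/145/190 16/124/169 24/38/179 26/37/184 23/41/175 27/40/171 24/50/172 16/80/163 13/146/166 12/151/172 13/155/178 13/150/175 13/149/173
0.045 [305.2 209.3] 14/144/166 15/149/185 15/149/190 15/87/176 25/41/173 21/54/175 16/80/181 15/121/183 15/152/158 13/149/166 13/149/178 14/151/176 13/156/170 13/150/175 13/154/179
0.05 [306.1 207.3] 15/144/177 14/148/189 15/145/199 14/144/198 15/149/206 15/144/205 14/143/196 14/146/175 13/156/154 13/152/178 13/151/174 13/153/175 13/152/178 13/158/173 13/152/176
0.06 [307.9 203.3] 14/152/119 15/149/120 15/144/175 15/147/205 15/149/206 14/145/202 15/146/190 15/145/160 12/149/170 13/154/177 13/153/178 13/155/174 13/153/177 13/156/159 13/152/161
```

The cap is seen at (314.8,257.8) against a bore-axis prediction of (313.4,259). The scan puts its top about 36 mm proud, and it stays where I left it. Next the short tube: go up and across, with a clearance check for the jaw yaw.

>>> carry_out --plan '[{"grip": 0, "dp": [0, 0, -0.03], "rotation": [0, 0, 0]}, {"grip": 0, "dp": [0, 0, -0.03], "rotation": [6, 0, 0]}, {"grip": 0, "dp": [0.02, 0, -0.02], "rotation": [6, 0, 0]}, {"grip": 0, "dp": [0.03, 0, 0], "rotation": [6, 0, 0]}, {"grip": 0, "dp": [0.035, 0, 0], "rotation": [6, 0, 0]}, {"grip": 0, "dp": [0.035, 0, 0], "rotation": [6, 0, 0]}, {"grip": 0, "dp": [0.035, 0, 0], "rotation": [0, 0, 0]}, {"grip": 0, "dp": [0.035, 0, 0], "rotation": [0, 0, 0]}]'

```text
time_s: 21.5
tool_pos: [0.5345, 0.1696, 0.3149]
tool_rot: [-157.4, 0.7, 93.1]
force: [-0.1, 1.4, 1.3]
grip_width: 0.0873
```

>>> carry_out --plan '[{"grip": 0.3, "dp": [0.035, 0, 0], "rotation": [0, 0, -5]}, {"grip": 0.3, "dp": [0.035, 0, 0], "rotation": [0, 0, -5]}, {"grip": 0.3, "dp": [0.03, 0, 0], "rotation": [0, 0, 0]}, {"grip": 0.3, "dp": [0, 0, 0], "rotation": [0, 0, 0]}, {"grip": 0.3, "dp": [0, 0, 0], "rotation": [0, 0, 0]}]'

```text
time_s: 21.92
tool_pos: [0.5182, 0.2835, 0.3024]
tool_rot: [-156.5, -3.7, 103.4]
force: [0.4, -1.5, -0.4]
grip_width: 0.0642
```

Run:
```python
from h import *
p=env.camera_params("top");t=cv2.imread("pics/top0.png");hs=cv2.cvtColor(t,cv2.COLOR_BGR2HSV)
S=np.array([.593,.304])
m=((hs[...,1]>90)&(((hs[...,0]>125)&(hs[...,0]<165))|((hs[...,0]>75)&(hs[...,0]<95)))&(hs[...,2]>60)).astype(np.uint8)
n,l,st,c=cv2.connectedComponentsWithStats(m);N=[]
for i in range(1,n):
    if st[i,4]>100: X=atz(p,c[i],.05)[:2];N.append(X);print(X.round(3),st[i,4])
for y in range(80,136,5):
    a=np.radians(y);j=np.array([np.cos(a),np.sin(a)]);q=np.array([j[1],-j[0]])
    best=9
    for X in N:
        d=X-S
        for s in(-1,1):
            # finger box: jaw .030-.047, lateral -.018...015 (tool y dir q)
            u,v=d@j*s,d@q
            du=max(.030-u,u-.047,0);dv=max(-.018-v,v-.015,0);best=min(best,np.hypot(du,dv)-.020)
    print(y,round(best*1000,1),end="; ")
print();grasp(S,.062,20,.07,105);wcap(.075,S)
```

```text
[0.689 0.283] 216
[0.66  0.359] 301
[0.577 0.22 ] 229
[0.516 0.377] 227
80 18.1; 85 17.7; 90 16.6; 95 15.3; 100 14.8; 105 15.3; 110 16.6; 115 18.8; 120 21.6; 125 24.9; 130 28.6; 135 32.0; 
P [0.5768 0.2997 0.086 ]
t 21.92 tcp [0.5182 0.2835 0.3024] rot [-156.5   -3.7  103.4] w 0.0642 F [ 0.4 -1.5 -0.4]
dp now [-0.0117  0.1418  0.174 ] rotvec [-3.41 -3.98 -0.12]
in tool world-up [ 0.064 -0.397 -0.915]
```

>>> carry_out --plan '[{"grip": 0.3, "dp": [0, 0, 0], "rotation": [-3.4, -4, 0]}, {"grip": 0.3, "dp": [-0.002, 0.028, 0.033], "rotation": [0, 0, 0]}, {"grip": 0.3, "dp": [-0.002, 0.028, 0.033], "rotation": [0, 0, 0]}, {"grip": 0.3, "dp": [-0.002, 0.028, 0.033], "rotation": [0, 0, 0]}, {"grip": 0.3, "dp": [-0.002, 0.028, 0.033], "rotation": [0, 0, 0]}, {"grip": 0.3, "dp": [-0.002, 0.02, 0.025], "rotation": [0, 0, 0]}, {"grip": 0.3, "dp": [0, 0, 0], "rotation": [0, 0, 0]}, {"grip": 0.3, "dp": [0, 0, 0], "rotation": [0, 0, 0]}]'

```text
time_s: 22.63
tool_pos: [0.5932, 0.2831, 0.1121]
tool_rot: [-160.5, 0.5, 104.3]
force: [-0.6, 0.7, 1.5]
grip_width: 0.0607
```

Run:
```python
from h import *
S=(.593,.304);grasp(S,.062,20,.05,105);wcap(.075,S)
```

```text
P [0.5768 0.2997 0.066 ]
t 22.63 tcp [0.5932 0.2831 0.1121] rot [-160.5    0.5  104.3] w 0.0607 F [-0.6  0.7  1.5]
dp now [0.0205 0.0042 0.0473] rotvec [ 0.5   0.21 -0.86]
in tool world-up [-0.009 -0.334 -0.943]
cap px [344.5 274.6] [ 318  248   54   54 2334] pred [342.5 274.1] world [0.593  0.3056 0.075 ]
```

>>> carry_out --plan '[{"grip": 0.3, "dp": [0.0215, -0.012, 0], "rotation": [0.5, 0, -0.8]}, {"grip": 0.3, "dp": [0, 0.008, 0.02], "rotation": [0, 0, 0]}, {"grip": 0.3, "dp": [0, 0.008, 0.022], "rotation": [0, 0, 0]}, {"grip": 0.3, "dp": [0, 0, 0], "rotation": [0, 0, 0]}, {"grip": 0.3, "dp": [0, 0, 0], "rotation": [0, 0, 0]}]'

```text
time_s: 23.1
tool_pos: [0.5795, 0.3047, 0.084]
tool_rot: [-160.9, -0.0, 104.9]
force: [1.1, -0.2, 0.5]
grip_width: 0.0609
```

Run:
```python
from h import *
S=(.593,.3055);grasp(S,.062,20,.0,105);wcap(.075,S)
```

```text
P [0.5768 0.3012 0.016 ]
t 23.1 tcp [0.5795 0.3047 0.084 ] rot [-160.9   -0.   104.9] w 0.0609 F [ 1.1 -0.2  0.5]
dp now [-0.0027  0.019   0.0655] rotvec [ 0.86 -0.05 -0.08]
in tool world-up [ 0.    -0.328 -0.945]
cap px [311.3 289. ] [ 281  258   61   62 2957] pred [311.2 289.1] world [0.5929 0.3056 0.075 ]
```

>>> carry_out --plan '[{"grip": 0.3, "dp": [-0.0027, 0.005, 0.02], "rotation": [0.8, 0, 0]}, {"grip": 0.3, "dp": [0, 0.006, 0.02], "rotation": [0, 0, 0]}, {"grip": 0.3, "dp": [0, 0.006, 0.02], "rotation": [0, 0, 0]}, {"grip": 0.3, "dp": [0, 0, 0.006], "rotation": [0, 0, 0]}, {"grip": 0.3, "dp": [0, 0, 0], "rotation": [0, 0, 0]}, {"grip": 0.3, "dp": [0, 0, 0], "rotation": [0, 0, 0]}]'

```text
time_s: 23.65
tool_pos: [0.5786, 0.3032, 0.0237]
tool_rot: [-160.8, -0.2, 104.9]
force: [0.4, 0.3, 0.6]
grip_width: 0.061
```

Run:
```python
from h import *
S=(.593,.3055);grasp(S,.062,20,.0,105)
```

```text
P [0.5768 0.3012 0.016 ]
t 23.65 tcp [0.5786 0.3032 0.0237] rot [-160.8   -0.2  104.9] w 0.061 F [0.4 0.3 0.6]
dp now [-0.0016  0.0005  0.0081] rotvec [ 0.82 -0.24 -0.05]
in tool world-up [ 0.004 -0.329 -0.944]
```

>>> carry_out --plan '[{"grip": 0.3, "dp": [-0.0015, 0, 0.008], "rotation": [0, 0, 0]}, {"grip": 0.3, "dp": [0, 0, 0.001], "rotation": [0, 0, 0]}, {"grip": 1, "dp": [0, 0, 0], "rotation": [0, 0, 0]}, {"grip": 1, "dp": [0, 0, 0], "rotation": [0, 0, 0]}, {"grip": 1, "dp": [0, 0, 0], "rotation": [0, 0, 0]}, {"grip": 1, "dp": [0, 0, 0], "rotation": [0, 0, 0]}, {"grip": 1, "dp": [0, 0, 0], "rotation": [0, 0, 0]}, {"grip": 1, "dp": [0, 0, 0], "rotation": [0, 0, 0]}]' --force 50

```text
time_s: 24.32
tool_pos: [0.5787, 0.3023, 0.0197]
tool_rot: [-161.2, -0.3, 104.8]
force: [-0.3, 0.9, -1.1]
grip_width: 0.0393
```

Run:
```python
from h import *
S=(.593,.3055);grasp(S,.062,20,.0,105)
o,t,R=pose()
for z in(0,.075):print("tube in tool",R.inv().apply(np.array([*S,z])-t).round(4))
```

```text
P [0.5768 0.3012 0.016 ]
t 24.32 tcp [0.5787 0.3023 0.0197] rot [-161.2   -0.3  104.8] w 0.0393 F [-0.3  0.9 -1.1]
dp now [-0.0006 -0.0008  0.0042] rotvec [ 1.24 -0.34 -0.06]
in tool world-up [ 0.005 -0.322 -0.947]
tube in tool [-0.0006  0.0202  0.0139]
tube in tool [-0.0002 -0.0039 -0.0571]
```

Gripped (0.0393); bottom in tool is (0, 20, 14) mm. Lifting and carrying to the magazine.

>>> carry_out --plan '[{"grip": 1, "dp": [0, -0.004, -0.011], "rotation": [0, 0, 0]}, {"grip": 1, "dp": [0, -0.008, -0.022], "rotation": [0, 0, 0]}, {"grip": 1, "dp": [0, -0.011, -0.033], "rotation": [0, 0, 0]}, {"grip": 1, "dp": [0, -0.011, -0.033], "rotation": [0, 0, 0]}, {"grip": 1, "dp": [0, -0.011, -0.033], "rotation": [0, 0, 0]}, {"grip": 1, "dp": [0, -0.011, -0.033], "rotation": [0, 0, 0]}, {"grip": 1, "dp": [0, -0.011, -0.033], "rotation": [0, 0, 0]}, {"grip": 1, "dp": [0, -0.011, -0.033], "rotation": [0, 0, 0]}]'

```text
time_s: 24.98
tool_pos: [0.5749, 0.2982, 0.2684]
tool_rot: [-160.2, -0.1, 104.9]
force: [0.9, 0.5, -0.5]
grip_width: 0.0391
```

>>> carry_out --plan '[{"grip": 1, "dp": [0, -0.011, -0.033], "rotation": [0, 0, 0]}, {"grip": 1, "dp": [-0.01, -0.011, -0.033], "rotation": [0, 0, 0]}, {"grip": 1, "dp": [-0.02, -0.005, -0.015], "rotation": [0, 0, 0]}, {"grip": 1, "dp": [-0.03, 0, 0], "rotation": [0, 0, 3]}, {"grip": 1, "dp": [-0.035, 0, 0], "rotation": [0, 0, 3]}, {"grip": 1, "dp": [-0.035, 0, 0], "rotation": [0, 0, 3]}, {"grip": 1, "dp": [-0.035, 0, 0], "rotation": [0, 0, 0]}, {"grip": 1, "dp": [-0.03, 0, 0], "rotation": [0, 0, 0]}]'

```text
time_s: 25.65
tool_pos: [0.6047, 0.1222, 0.3472]
tool_rot: [-161.8, 1.9, 97.5]
force: [0.2, 0.3, 0.7]
grip_width: 0.0389
```

Run:
```python
from h import *
plan(.08,[0,.0202,.0139],18.8);print(env.get_obs()["qpos"].round(1))
```

```text
t 25.65 tcp [0.6047 0.1222 0.3472] rot [-161.8    1.9   97.5] w 0.0389 F [0.2 0.3 0.7]
dp now [-0.1234 -0.0648  0.1034] rotvec [-27.96   2.18   2.92]
[-15.6  30.3   3.2  51.   -1.5 117.   84.3]
```

>>> carry_out --plan '[{"grip": 1, "dp": [-0.03, -0.02, 0], "rotation": [-4, 0, 0.7]}, {"grip": 1, "dp": [-0.03, -0.02, 0], "rotation": [-5, 0.5, 0.7]}, {"grip": 1, "dp": [-0.03, -0.015, 0], "rotation": [-5, 0.5, 0.7]}, {"grip": 1, "dp": [-0.03, 0, 0], "rotation": [-5, 0.5, 0.7]}, {"grip": 1, "dp": [0, 0, 0], "rotation": [-5, 0.5, 0]}, {"grip": 1, "dp": [0, 0, 0], "rotation": [-4, 0, 0]}, {"grip": 1, "dp": [0, 0, 0], "rotation": [0, 0, 0]}, {"grip": 1, "dp": [0, 0, 0], "rotation": [0, 0, 0]}]'

```text
time_s: 26.32
tool_pos: [0.5631, -0.0208, 0.3562]
tool_rot: [169.9, 0.7, 93.5]
force: [0.3, -0.1, -0.7]
grip_width: 0.039
```

Run:
```python
from h import *
plan(.065,[0,.0202,.0139],18.8);print(env.get_obs()["qpos"].round(1))
```

```text
t 26.32 tcp [ 0.5631 -0.0208  0.3562] rot [169.9   0.7  93.5] w 0.039 F [ 0.3 -0.1 -0.7]
dp now [ 0.0091 -0.0436  0.0895] rotvec [ 0.25  0.84 -0.86]
[-7.3 -2.7  6.3 88.5  0.5 84.1 92.6]
```

>>> carry_out --plan '[{"grip": 1, "dp": [0.009, -0.022, 0], "rotation": [0.2, 0.8, -0.8]}, {"grip": 1, "dp": [0, -0.022, 0], "rotation": [0, 0, 0]}, {"grip": 1, "dp": [0, 0, 0.025], "rotation": [0, 0, 0]}, {"grip": 1, "dp": [0, 0, 0.03], "rotation": [0, 0, 0]}, {"grip": 1, "dp": [0, 0, 0.025], "rotation": [0, 0, 0]}, {"grip": 1, "dp": [0, 0, 0], "rotation": [0, 0, 0]}, {"grip": 1, "dp": [0, 0, 0], "rotation": [0, 0, 0]}]'

```text
time_s: 26.9
tool_pos: [0.5361, -0.006, 0.2726]
tool_rot: [170.4, -0.0, 95.2]
force: [-0.2, -0.5, -0.7]
grip_width: 0.039
```

```bash
cat > chk.py <<'E'
from h import *
# scene check: tube edges vs. model axis along bore
import sys
B=np.array([0,.0202,.0139]);u=np.array([0,-.322,-.947])
o,t,R=pose();ps=env.camera_params("scene");s=env.read_camera("scene");h=cv2.cvtColor(s,cv2.COLOR_RGB2HSV)
print("tube axis dir",R.apply(u).round(3),"ZT",ZT.round(3))
for k in(.005,.015,.025,.035):
    c=proj(ps,t+R.apply(B+u*k));v=int(round(c[1]));r=h[v,int(c[0])-15:int(c[0])+16]
    print(v,round(c[0],1),int(c[0])-15," ".join(f"{a[1]}/{a[2]}" for a in r))
E
python3 - <<'E'
from h import *
plan(.05,[0,.0202,.0139],18.8);import chk
E
```

```text
t 26.9 tcp [ 0.5361 -0.006   0.2726] rot [170.4  -0.   95.2] w 0.039 F [-0.2 -0.5 -0.7]
dp now [-0.0085  0.0014  0.0261] rotvec [-0.21 -0.15  0.64]
tube axis dir [-0.474 -0.043  0.88 ] ZT [-0.478 -0.038  0.878]
196 311.6 296 37/131 41/131 40/173 37/184 44/185 37/184 39/205 38/207 39/198 40/205 38/216 45/225 57/227 93/219 136/225 144/226 146/223 147/222 147/217 149/215 148/216 151/210 151/205 151/193 148/183 146/169 148/141 154/136 148/129 147/127 156/126
192 313.4 298 38/129 35/130 34/128 37/130 39/131 38/126 75/115 135/128 148/152 149/173 150/184 150/196 150/206 146/219 149/224 146/224 146/224 147/220 147/218 149/214 148/213 146/209 151/202 149/192 147/180 142/163 149/157 154/164 152/171 151/169 153/168
188 315.2 300 37/130 41/132 43/131 44/132 72/138 113/145 137/127 148/136 149/157 144/179 147/184 150/196 146/209 146/223 144/226 145/224 148/223 147/220 151/213 146/212 147/211 151/208 145/200 145/192 149/176 148/159 147/161 153/157 155/133 153/115 153/132
184 317.0 302 154/172 150/172 151/169 148/167 154/167 152/148 154/126 144/143 146/164 147/179 150/187 148/201 150/211 146/225 144/226 146/223 148/223 149/219 150/214 149/216 145/214 148/205 146/198 148/184 149/170 147/151 153/158 152/163 149/161 157/159 155/153
```

>>> carry_out --plan '[{"grip": 1, "dp": [-0.0085, -0.0065, 0], "rotation": [0, 0, 0.6]}, {"grip": 1, "dp": [0, 0.004, 0.012], "rotation": [0, 0, 0]}, {"grip": 1, "dp": [0, 0.003, 0.012], "rotation": [0, 0, 0]}, {"grip": 1, "dp": [0, 0, 0], "rotation": [0, 0, 0]}, {"grip": 1, "dp": [0, 0, 0], "rotation": [0, 0, 0]}]'

```text
time_s: 27.37
tool_pos: [0.5449, -0.0144, 0.2526]
tool_rot: [170.1, -0.1, 94.6]
force: [-0.3, 0.6, -0.8]
grip_width: 0.039
```

```bash
python3 -c "
from h import *
plan(.03,[0,.0202,.0139],18.8)"
```

```text
t 27.37 tcp [ 0.5449 -0.0144  0.2526] rot [ 1.701e+02 -1.000e-01  9.460e+01] w 0.039 F [-0.3  0.6 -0.8]
dp now [0.0006 0.0032 0.024 ] rotvec [ 0.09 -0.13  0.04]
```

>>> carry_out --plan '[{"grip": 1, "dp": [0, -0.005, 0], "rotation": [0, 0, 0]}, {"grip": 1, "dp": [0, 0.002, 0.007], "rotation": [0, 0, 0]}, {"grip": 1, "dp": [0, 0.002, 0.007], "rotation": [0, 0, 0]}, {"grip": 1, "dp": [0, 0, 0], "rotation": [0, 0, 0]}]'

```text
time_s: 27.7
tool_pos: [0.5466, -0.0144, 0.2386]
tool_rot: [170.0, -0.1, 94.6]
force: [-0.0, 0.3, -0.6]
grip_width: 0.0394
```

```bash
python3 -c "
from h import *
plan(.01,[0,.0202,.0139],18.8)"
```

```text
t 27.7 tcp [ 0.5466 -0.0144  0.2386] rot [ 1.70e+02 -1.00e-01  9.46e+01] w 0.0394 F [-0.   0.3 -0.6]
dp now [0.0007 0.0104 0.0288] rotvec [ 0.18 -0.14  0.03]
```

>>> carry_out --plan '[{"grip": 1, "dp": [0, 0.0025, 0.007], "rotation": [0, 0, 0]}, {"grip": 1, "dp": [0, 0.0025, 0.007], "rotation": [0, 0, 0]}]'

```text
time_s: 27.87
tool_pos: [0.5545, -0.0139, 0.2267]
tool_rot: [169.9, -0.1, 94.5]
force: [-3.4, -0.1, 2.1]
grip_width: 0.0389
```

>>> carry_out --plan '[{"grip": 1, "dp": [0, 0.0025, 0.007], "rotation": [0, 0, 0]}, {"grip": 1, "dp": [0, 0, 0], "rotation": [0, 0, 0]}]'

```text
time_s: 28.03
tool_pos: [0.5583, -0.0135, 0.2183]
tool_rot: [170.0, -0.1, 94.6]
force: [0.2, -0.0, -1.0]
grip_width: 0.0388
```

```bash
python3 -c "
from h import *
plan(-.01,[0,.0202,.0139],18.8)"
```

```text
t 28.03 tcp [ 0.5583 -0.0135  0.2183] rot [ 1.70e+02 -1.00e-01  9.46e+01] w 0.0388 F [ 0.2 -0.  -1. ]
dp now [0.0007 0.0088 0.0257] rotvec [ 0.17 -0.13  0.03]
```

A push force of about 4 N along the bore shows the short tube is driving the long one. Continuing.

>>> carry_out --plan '[{"grip": 1, "dp": [0, 0.0025, 0.007], "rotation": [0, 0, 0]}, {"grip": 1, "dp": [0, 0.0025, 0.007], "rotation": [0, 0, 0]}, {"grip": 1, "dp": [0, 0.0025, 0.007], "rotation": [0, 0, 0]}]'

```text
time_s: 28.28
tool_pos: [0.5697, -0.0126, 0.1982]
tool_rot: [170.0, -0.1, 94.5]
force: [-2.0, 0.9, 2.3]
grip_width: 0.039
```

```bash
python3 -c "
from h import *
plan(-.02,[0,.0202,.0139],18.8)"
```

```text
t 28.28 tcp [ 0.5697 -0.0126  0.1982] rot [ 1.70e+02 -1.00e-01  9.45e+01] w 0.039 F [-2.   0.9  2.3]
dp now [0.0008 0.0041 0.0135] rotvec [ 0.15 -0.14  0.03]
```

>>> carry_out --plan '[{"grip": 1, "dp": [0, 0.0023, 0.007], "rotation": [0, 0, 0]}, {"grip": 1, "dp": [0, 0.0023, 0.007], "rotation": [0, 0, 0]}]'

```text
time_s: 28.45
tool_pos: [0.5774, -0.0119, 0.1838]
tool_rot: [170.0, -0.1, 94.6]
force: [-4.9, -1.0, 3.5]
grip_width: 0.0389
```

>>> carry_out --plan '[{"grip": 1, "dp": [0, 0.0023, 0.007], "rotation": [0, 0, 0]}, {"grip": 1, "dp": [0, 0.001, 0.003], "rotation": [0, 0, 0]}]'

```text
time_s: 28.62
tool_pos: [0.5812, -0.0115, 0.1712]
tool_rot: [170.3, -0.1, 94.6]
force: [-2.6, -0.4, 3.7]
grip_width: 0.039
```

```bash
python3 -c "
from h import *
plan(-.036,[0,.0202,.0139],18.8)"
```

```text
t 28.62 tcp [ 0.5812 -0.0115  0.1712] rot [ 1.703e+02 -1.000e-01  9.460e+01] w 0.039 F [-2.6 -0.4  3.7]
dp now [ 0.0006  0.0025 -0.    ] rotvec [-0.14 -0.14  0.03]
```

Short tube's bottom is 35 mm in and the column is following. Release, back off along the axis, and shut the fingers for the final push.

>>> carry_out --plan '[{"grip": 0, "dp": [0, 0, 0], "rotation": [0, 0, 0]}, {"grip": 0, "dp": [0, 0, 0], "rotation": [0, 0, 0]}, {"grip": 0, "dp": [0, 0, 0], "rotation": [0, 0, 0]}, {"grip": 0, "dp": [0, 0, 0], "rotation": [0, 0, 0]}, {"grip": 0, "dp": [0, -0.008, -0.024], "rotation": [0, 0, 0]}, {"grip": 0, "dp": [0, -0.01, -0.028], "rotation": [0, 0, 0]}, {"grip": 1, "dp": [0, -0.01, -0.028], "rotation": [0, 0, 0]}, {"grip": 1, "dp": [0, 0, 0], "rotation": [0, 0, 0]}]'

```text
time_s: 29.28
tool_pos: [0.5409, -0.0144, 0.2457]
tool_rot: [170.2, -0.1, 94.6]
force: [0.9, -0.4, 0.5]
grip_width: 0.0705
```

>>> carry_out --plan '[{"grip": 1, "dp": [0, 0, 0], "rotation": [-4, 0, 0]}, {"grip": 1, "dp": [0, 0, 0], "rotation": [-4, 0, 0]}, {"grip": 1, "dp": [0, 0, 0], "rotation": [0, 0, 0]}, {"grip": 1, "dp": [0, 0, 0], "rotation": [0, 0, 0]}, {"grip": 1, "dp": [0, 0, 0], "rotation": [0, 0, 0]}, {"grip": 1, "dp": [0, 0, 0], "rotation": [0, 0, 0]}, {"grip": 1, "dp": [0, 0, 0], "rotation": [0, 0, 0]}]'

```text
time_s: 29.87
tool_pos: [0.5448, -0.014, 0.2503]
tool_rot: [161.5, -0.1, 94.6]
force: [0.8, -0.4, 0.5]
grip_width: 0.0268
```

```bash
cat > sc.py <<'E'
from h import *
ps=env.camera_params("scene");s=env.read_camera("scene");h=cv2.cvtColor(s,cv2.COLOR_RGB2HSV)
for k in np.arange(-.01,.071,.005):
    c=proj(ps,MOUTH+ZT*k);v=int(round(c[1]));print(round(k,3),c.round(0)," ".join(f"{h[v,int(c[0])-14+i,1]}/{h[v,int(c[0])-14+i,2]}" for i in range(0,29,2)))
E
python3 - <<'E'
from h import *
print(env.get_obs()["qpos"].round(1));plan(.055,[0,.0095,-.030],10);capaxis(.1,.02,.05);import sc
E
```

```text
[ -7.  -11.5   5.9 109.7  -0.   63.3  93.5]
t 29.87 tcp [ 0.5448 -0.014   0.2503] rot [ 1.615e+02 -1.000e-01  9.460e+01] w 0.0268 F [ 0.8 -0.4  0.5]
dp now [0.0001 0.0045 0.0442] rotvec [-0.16 -0.14  0.07]
top at 0.02 -> [315.1 270.3]
top at 0 -> [315.  265.5]
top at 0.05 -> [315.3 279.1]
[ 5.7 19.1] [  0   0  14  42 492]
[235.1  24.6] [ 206    0   60   55 2724]
[315.7 264. ] [ 279  229   74   71 4015]
[170.  286.2] [149 274  45  21 509]
[135.9 289.6] [120 276  34  28 443]
[ 96.  309.6] [ 75 283  41  39 722]
[ 91.6 361.6] [ 75 354  29  19 228]
-0.01 [296. 231.] 32/212 31/215 36/161 49/26 44/35 30/170 31/166 53/221 122/224 146/215 151/210 148/196 150/170 37/221 45/221
-0.005 [296. 229.] 32/213 31/212 39/86 27/96 29/152 42/201 112/216 144/225 148/221 148/214 149/210 147/198 146/166 129/170 152/168
0.0 [297. 227.] 31/211 33/202 32/157 28/189 77/188 147/189 147/217 145/225 148/220 150/213 149/210 150/194 143/169 153/162 153/168
0.005 [298. 225.] 32/170 31/174 27/225 66/151 152/159 146/190 145/216 147/224 150/221 147/215 146/211 148/195 148/165 153/162 152/178
0.01 [299. 223.] 28/221 18/2
[... 1020 characters left out ...]
2 154/174 153/180
0.05 [306. 207.] 143/180 146/192 147/201 116/191 129/200 141/202 145/192 149/175 146/154 154/180 156/173 155/173 153/178 153/177 152/176
0.055 [307. 205.] 144/177 145/188 142/201 146/199 146/210 144/205 149/194 149/175 152/156 154/174 149/178 152/180 155/178 152/178 152/174
0.06 [308. 203.] 153/167 143/196 144/198 153/203 147/207 148/198 150/187 148/158 152/168 148/179 153/177 153/177 149/176 153/165 152/161
0.065 [309. 201.] 151/120 153/122 141/119 150/141 144/179 155/153 157/120 153/120 148/133 147/154 153/172 155/169 149/161 154/161 150/168
0.07 [310. 199.] 63/138 62/140 61/138 74/134 102/122 131/111 139/103 152/171 150/173 156/141 159/117 151/127 157/148 150/167 150/168
```

The short tube's cap stands about 38 mm proud. I'll push in small steps, which limits the force, and read the force and position after each pair of rows.

>>> carry_out --plan '[{"grip": 1, "dp": [0, 0.002, 0.015], "rotation": [0, 0, 0]}, {"grip": 1, "dp": [0, 0.002, 0.015], "rotation": [0, 0, 0]}, {"grip": 1, "dp": [0, 0, 0], "rotation": [0, 0, 0]}, {"grip": 1, "dp": [0, 0, 0], "rotation": [0, 0, 0]}]'

```text
time_s: 30.3
tool_pos: [0.5601, -0.0127, 0.2227]
tool_rot: [161.5, -0.1, 94.6]
force: [-0.0, -0.3, -0.0]
grip_width: 0.0011
```

>>> carry_out --plan '[{"grip": 1, "dp": [0, 0.001, 0.005], "rotation": [0, 0, 0]}, {"grip": 1, "dp": [0, 0.001, 0.005], "rotation": [0, 0, 0]}]'

```text
time_s: 30.47
tool_pos: [0.5659, -0.0122, 0.215]
tool_rot: [161.5, -0.1, 94.6]
force: [-0.2, -0.0, -0.4]
grip_width: 0.0004
```

>>> carry_out --plan '[{"grip": 1, "dp": [0, 0.001, 0.005], "rotation": [0, 0, 0]}, {"grip": 1, "dp": [0, 0.001, 0.005], "rotation": [0, 0, 0]}]'

```text
time_s: 30.63
tool_pos: [0.5719, -0.0117, 0.2064]
tool_rot: [161.4, -0.1, 94.6]
force: [0.3, 0.6, -0.3]
grip_width: 0.0009
```

>>> carry_out --plan '[{"grip": 1, "dp": [0, 0.001, 0.005], "rotation": [0, 0, 0]}, {"grip": 1, "dp": [0, 0.001, 0.005], "rotation": [0, 0, 0]}]'

```text
time_s: 30.8
tool_pos: [0.5776, -0.0113, 0.197]
tool_rot: [161.3, -0.1, 94.6]
force: [0.6, -0.7, -1.0]
grip_width: 0.0002
```

Run:
```python
from h import *
plan(.03,[0,.0095,-.030],10)
```

```text
t 30.8 tcp [ 0.5776 -0.0113  0.197 ] rot [ 1.613e+02 -1.000e-01  9.460e+01] w 0.0002 F [ 0.6 -0.7 -1. ]
dp now [ 0.0001 -0.0055  0.0078] rotvec [ 0.01 -0.12  0.09]
```

>>> carry_out --plan '[{"grip": 1, "dp": [0, -0.006, 0], "rotation": [0, 0, 0]}, {"grip": 1, "dp": [0, 0, 0.004], "rotation": [0, 0, 0]}, {"grip": 1, "dp": [0, 0.001, 0.004], "rotation": [0, 0, 0]}]'

```text
time_s: 31.05
tool_pos: [0.5752, -0.0115, 0.1869]
tool_rot: [161.4, -0.1, 94.6]
force: [-2.3, 0.4, 3.1]
grip_width: 0.0005
```

>>> carry_out --plan '[{"grip": 1, "dp": [0, 0.001, 0.004], "rotation": [0, 0, 0]}, {"grip": 1, "dp": [0, 0.001, 0.004], "rotation": [0, 0, 0]}]'

```text
time_s: 31.22
tool_pos: [0.5799, -0.0112, 0.1805]
tool_rot: [161.3, -0.1, 94.6]
force: [-2.8, 0.2, 4.4]
grip_width: 0.0009
```

>>> carry_out --plan '[{"grip": 1, "dp": [0, 0.001, 0.004], "rotation": [0, 0, 0]}, {"grip": 1, "dp": [0, 0.001, 0.004], "rotation": [0, 0, 0]}]'

```text
time_s: 31.38
tool_pos: [0.5843, -0.0109, 0.173]
tool_rot: [161.3, -0.1, 94.6]
force: [-2.3, -0.1, 3.0]
grip_width: 0.0003
```

Run:
```python
from h import *
plan(.02,[0,.0095,-.030],10)
```

```text
t 31.38 tcp [ 0.5843 -0.0109  0.173 ] rot [ 1.613e+02 -1.000e-01  9.460e+01] w 0.0003 F [-2.3 -0.1  3. ]
dp now [ 0.0003 -0.0024 -0.0072] rotvec [ 0.01 -0.12  0.07]
```

The cap is being pushed with about 4–5 N. Continuing in 3 mm steps until it comes up solid.

>>> carry_out --plan '[{"grip": 1, "dp": [0, 0.0005, 0.003], "rotation": [0, 0, 0]}, {"grip": 1, "dp": [0, 0.0005, 0.003], "rotation": [0, 0, 0]}]'

```text
time_s: 31.55
tool_pos: [0.5867, -0.0107, 0.1661]
tool_rot: [161.5, -0.1, 94.6]
force: [-3.3, -0.2, 1.8]
grip_width: 0.0002
```

>>> carry_out --plan '[{"grip": 1, "dp": [0, 0.0005, 0.003], "rotation": [0, 0, 0]}, {"grip": 1, "dp": [0, 0.0005, 0.003], "rotation": [0, 0, 0]}]'

```text
time_s: 31.72
tool_pos: [0.5891, -0.0105, 0.1659]
tool_rot: [161.5, -0.2, 94.6]
force: [-24.8, -1.1, 31.7]
grip_width: 0.0005
```

>>> carry_out --plan '[{"grip": 1, "dp": [0, 0.0005, 0.003], "rotation": [0, 0, 0]}, {"grip": 1, "dp": [0, 0.0005, 0.003], "rotation": [0, 0, 0]}]'

```text
time_s: 31.88
tool_pos: [0.5909, -0.0102, 0.1672]
tool_rot: [161.5, -0.2, 94.6]
force: [-19.5, -0.3, 21.6]
grip_width: 0.0006
```

Run:
```python
from h import *
plan(.02,[0,.0095,-.035],10)
```

```text
t 31.88 tcp [ 0.5909 -0.0102  0.1672] rot [161.5  -0.2  94.6] w 0.0006 F [-19.5  -0.3  21.6]
dp now [ 0.0002 -0.0068 -0.0098] rotvec [-0.12 -0.25  0.02]
```

The force jumped from 4 N to 40 N with the position stalled, so the column is solid on the stop. Backing off straight and checking with the cameras.

>>> carry_out --plan '[{"grip": 1, "dp": [0, -0.001, -0.01], "rotation": [0, 0, 0]}, {"grip": 1, "dp": [0, -0.004, -0.025], "rotation": [0, 0, 0]}, {"grip": 1, "dp": [0, -0.004, -0.03], "rotation": [0, 0, 0]}, {"grip": 1, "dp": [0, -0.004, -0.03], "rotation": [3, 0, 0]}, {"grip": 1, "dp": [0, 0, -0.03], "rotation": [3, 0, 0]}, {"grip": 1, "dp": [0, 0, 0], "rotation": [0, 0, 0]}, {"grip": 1, "dp": [0, 0, 0], "rotation": [0, 0, 0]}]'

```text
time_s: 32.47
tool_pos: [0.5399, -0.0147, 0.2852]
tool_rot: [167.6, -0.2, 94.6]
force: [0.0, -0.1, -0.7]
grip_width: 0.0008
```

Run:
```python
from h import *
go([.56,0,.3]);capaxis(.1,.01,.03);import sc
```

```text
t 32.47 tcp [ 0.5399 -0.0147  0.2852] rot [167.6  -0.2  94.6] w 0.0008 F [ 0.  -0.1 -0.7]
dp now [ 0.0131  0.0239 -0.0099] rotvec [0. 0. 0.]
top at 0.01 -> [315.  258.2]
top at 0 -> [314.9 257.5]
top at 0.03 -> [315.1 259.7]
[31.7 33.4] [   0    0   67   70 3778]
[338.1  23.4] [331  14  15  19 221]
[246.7  54. ] [ 223   28   50   53 2002]
[315.5 254.3] [ 280  226   70   63 3183]
[164.7 303.4] [ 129  285   66   38 1353]
[ 95.9 365.4] [ 85 354  27  30 287]
-0.01 [296. 231.] 31/211 34/212 37/138 31/25 33/46 33/169 30/164 56/220 118/224 145/218 151/210 144/198 147/174 41/220 43/219
-0.005 [296. 229.] 35/210 31/214 36/79 35/103 31/156 39/201 115/215 144/225 151/221 149/218 103/222 70/222 63/195 105/172 153/167
0.0 [297. 227.] 32/214 33/203 30/159 33/186 79/184 148/188 148/213 121/229 54/240 24/245 27/240 37/220 36/190 122/165 152/168
0.005 [298. 225.] 32/173 31/173 26/227 68/149 145/162 104/199 33/237 22/242 31/230 37/194 37/166 37/165 96/167 158/170 154/176
0.01 [299. 223.] 30/221 19/241 18/243 82/130 47/191 34/226 36/200 39/164 35/162 38/163 56/182 141/170 152/174 150/177 151/176
0.015 
[... 927 characters left out ...]
4 153/178 154/180
0.05 [306. 207.] 146/178 149/190 149/200 146/199 149/207 143/208 144/197 150/177 150/155 150/180 152/174 152/176 154/179 151/177 155/174
0.055 [307. 205.] 146/177 147/189 146/201 148/198 147/207 146/206 151/191 151/176 150/153 152/175 152/174 155/179 151/176 150/177 153/170
0.06 [308. 203.] 145/186 151/191 148/198 147/205 146/209 147/200 147/184 149/159 152/168 154/177 156/175 149/178 153/175 156/159 155/158
0.065 [309. 201.] 149/188 145/201 144/199 144/207 148/202 143/194 149/175 150/129 155/132 152/151 154/169 155/166 153/160 152/161 151/167
0.07 [310. 199.] 63/221 59/225 58/227 69/226 104/211 135/191 145/162 149/173 148/172 151/142 156/119 150/126 157/148 155/165 149/166
```

```bash
python3 -c "
from cell import env
print(env.sign_off())"
```

```text
the job is handed in; nothing more can be done
None
```

Both slim tubes are in the magazine, the long one below and the short one on top, and I handed the job in at about 32.5 s. No verdict came back.

**How it went**
- The first grasp of the long tube could not be leaned far enough, because joint 2 reached its limit. I stood the tube back on the counter and regripped both tubes with the tool leaned 20° the other way.
- I put the long tube about 62 mm into the mouth and let it go on the pad. The short tube was still on the counter, about 0.3 m away.
- I drove the column in with the short tube at about 3–6 N, then pushed with the shut fingers until it came up solid. The force jumped from 4 N to about 40 N with the position stalled.

**Last checks**
- The short tube's cap sits about 11–12 mm proud of the rim, within the 8–28 mm range. That puts the long tube's centre about 113 mm below the rim.
- Seen from the wrist camera, the cap is within about 2–3 mm of the bore axis.
- The gripper is clear, and the force reads about 0.

**What disagreed or was not checked**
- The fingertips appeared 30–35 mm behind the stated TCP, so I worked with that offset.
- My 12 pictures were used up before the insertion, so the final checks are pixel scans rather than a viewed image.
- I did not measure the gap between the tubes directly. I infer it is closed from the solid stop.
- I did not re-measure the fat tube, battery pack, egg cup and spray nozzle at the end. None of my paths went near them.

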